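Put the pile of sharpening stones away in its lipped box

TASK

Put the three sharpening stones away in their open wooden box: lift them together as one pile, tip the pile in with its low end going under the fixed lip at one end of the box, and let the other end down until the whole pile lies flat on the box floor. Then shut the lid fully and let go, leaving the other things on the bench where they are.

Things in the scene. Friction and masses are not known exactly. Their poses are not given: they have to be found in the camera images.
- stone_1_center (a point): Bottom one of three equal sharpening stones (dark grey slabs with a paler top layer, each 130 x 52 x 12 mm, about 0.12 kg), loose in a nearly squared pile 36 mm high on the bench (edges within about 1.5 mm). The point is the slab's centre, 6 mm above its underside. x runs along the 130 mm length, y across the 52 mm width, z up through the thickness. Lying on the bench the pile is gripped across the 52 mm width.
- stone_2_center (a point): Middle stone of the pile: its centre, axes as for stone_1; 18 mm above the pile's underside, so it is the centre of the pile.
- stone_3_center (a point): Top stone of the pile: its centre, axes as for stone_1; 30 mm above the pile's underside.
- box_floor (a point): Wooden box fixed to the bench, outside 154 (its x) x 72 (its y) x 55 mm high; the point is the centre of its floor's upper face, 8 mm above the bench. Inside 138 x 56 mm; walls 8 mm thick, tops 47 mm above the floor face. x points to the hinged end (to the left as the robot sees it), -x to the lip end, z up. Stowed stones lie with their length along x, either way round.
- lip_edge (a point): Middle of the lower inner edge of the fixed dark lip on the -x end wall, 59 mm from the box's middle. The lip reaches 10 mm inwards, its underside 41 mm above the floor face: the 36 mm pile fits below it, but the opening left, 128 mm, is shorter than the stones. So the pile goes in tilted (20 to 30 degrees), -x end low and first under the lip, then is levelled.
- side_gap (a point): Middle of the gap in the +y long wall, at the floor face. Both long walls are open over the middle 76 mm, from the top down to the floor face, so fingers can hold the pile across its width all the way in. Axes as the box.
- lid_hinge (a point): Middle of the lid's hinge axis, which runs along the box's y; fixed to the box at box x = +75 mm, 50.5 mm above the floor face.
- lid_edge (a point): Middle of the free edge of the lid (wooden board 72 mm wide, 7 mm thick, with a cork pad 5 mm thick on its underside), 131 mm from the hinge axis. It moves with the lid.
- lid (a joint): Lid angle in rad: 0 shut (level on the box walls, upper face 54 mm above the floor face), 1.57 upright, at the start 2.4 to 2.5, leaning back past upright away from the box. Friction in the hinge holds it wherever it is left; about 1 to 2 N at the free edge swings it.
- pencil: Bystander: flat red carpenter's pencil, 165 mm; origin at the centre of its underside. To be left alone.
- masking_tape: Bystander: roll of masking tape, 104 mm across; origin at the centre of its underside. To be left alone.
- sanding_block: Bystander: brown sanding block, 63 x 111 x 36 mm; origin at the centre of its underside. To be left alone.
- spring_clamp: Bystander: black spring clamp with orange grips, 74 x 137 x 24 mm; origin at the centre of its underside. To be left alone.
Not all that is in view belongs to the job. Leave any green or purple look-alike of the part that bears stone_3_center alone.

How it is judged:
On the way, in this order (a step that is already met when the one before it is completed fails the run):
1. the three stones are lifted together, all clear of the bench (height (world z) of each of stone_1_center, stone_2_center, stone_3_center above 0.05 m), for 0.2 s.
2. the pile lies flat on the box floor, the lid still open (x of stone_1_center in the frame of box_floor between -0.009 and 0.009 m and y of stone_1_center in the frame of box_floor between -0.007 and 0.007 m and z of stone_1_center in the frame of box_floor between 0 and 0.0335 m and angle between each of stone_1_center, stone_2_center, stone_3_center's own z axis and vertical below 0.05 rad and x of stone_2_center in the frame of box_floor between -0.009 and 0.009 m and y of stone_2_center in the frame of box_floor between -0.007 and 0.007 m and z of stone_2_center in the frame of box_floor between 0 and 0.0335 m and x of stone_3_center in the frame of box_floor between -0.009 and 0.009 m and y of stone_3_center in the frame of box_floor between -0.007 and 0.007 m and z of stone_3_center in the frame of box_floor between 0 and 0.0335 m and value of joint lid above 1 rad), for 0.2 s.
At the end, for the whole second after the job is handed in: All three stones lie flat in the box, one on another: each centre within 9 mm of the box's middle along its length and 7 mm across it, no more than 33.5 mm above the floor face (top stone seated: 30 mm), tilted under 0.05 rad; the lid is shut (angle under 0.04 rad) (x of stone_1_center in the frame of box_floor between -0.009 and 0.009 m and y of stone_1_center in the frame of box_floor between -0.007 and 0.007 m and z of stone_1_center in the frame of box_floor between 0 and 0.0335 m and angle between each of stone_1_center, stone_2_center, stone_3_center's own z axis and vertical below 0.05 rad and x of stone_2_center in the frame of box_floor between -0.009 and 0.009 m and y of stone_2_center in the frame of box_floor between -0.007 and 0.007 m and z of stone_2_center in the frame of box_floor between 0 and 0.0335 m and x of stone_3_center in the frame of box_floor between -0.009 and 0.009 m and y of stone_3_center in the frame of box_floor between -0.007 and 0.007 m and z of stone_3_center in the frame of box_floor between 0 and 0.0335 m and value of joint lid below 0.04 rad); the robot touches nothing.
It fails at once if the pencil is moved by more than 30 mm (distance of pencil from where it was at the start of the episode above 0.03 m).
It fails at once if the masking tape is moved by more than 30 mm (distance of masking_tape from where it was at the start of the episode above 0.03 m).
It fails at once if the sanding block is moved by more than 30 mm (distance of sanding_block from where it was at the start of the episode above 0.03 m).
It fails at once if the spring clamp is moved by more than 30 mm (distance of spring_clamp from where it was at the start of the episode above 0.03 m).
It also fails if it takes over 69 s, if anything falls off the work surface, if the arm or the gripper's body presses on something with over 40 N, if the wrist force passes 120 N, or if a joint passes its speed limit or range.

ROBOT

A 7-joint arm with a two-finger parallel gripper is mounted at the origin on the work surface; the furniture and walls round the work are solid. World frame = base frame: x ahead of the robot, y to its left, z up, the work surface at z = 0. Lengths are in m, angles in rad, forces in N, time in s.
With the tool pointing down it reaches from about 0.4 to 0.85 m from the base axis. Payload 4.5 kg.
Tool frame: the origin (TCP) lies midway between the tips of the shut fingers; the grasp point (between the pads) lies 19 mm behind it; z points along the fingers, y is the direction in which the jaws open and shut (so a half turn about z gives the same grasp; the last joint's range is limited). The gripper opens to 85 mm and grips with 20 to 120 N. Pads are 22 mm wide; open, the fingers measure 114 mm over their backs; the gripper's body (76 mm by 85 mm) begins 54 mm behind the grasp point. The pads swing forward as they close: fully open they stand 13 mm farther back than shut.
Start: joints at [1.302, 0.689, -0.195, 1.565, 0.157, 0.902, -0.215], TCP at [0.186, -0.597, 0.231] pointing down, gripper open.
Joint ranges: [-3.01, 3.01], [-0.46, 2.08], [-1.47, 1.51], [0.13, 2.56], [-1, 4.14], [0.04, 2.09], [-2.66, 2.66]. Speed limits (rad/s): [2.57, 2.57, 3.14, 3.14, 3.14, 3.14, 3.14].

INTERFACE

Orientations are given as [roll, pitch, yaw] about the fixed x, y, z axes, in that order (R = Rz(yaw) Ry(pitch) Rx(roll)).
In Python, from cell import robot, viewer gives the robot as it stands.
- The arm moves only by the tool send_rows, never from a script. Its argument "rows" is a list of rows, each a list of 6 numbers: the shift along the tool's x, y, z each as a share of 300 mm, from -1 to 1, then the turn, a rotation vector about the tool's x, y, z each as a share of pi rad, from -1 to 1. A call has 1 to 5 rows; each row shifts and turns the pose as measured when the row begins, along the tool's axes as they then stand; what a row does not reach is not made up. A row lasts 1/8 s, in which the tool goes at most 62.5 mm and 10.7 degrees, less where a joint would pass 70% of its speed; a pose out of reach is approached as far as the arm can. A call with a number of a shift or a turn outside -1 to 1 is refused whole. A call with a gripper value outside its range is refused whole. "grip" is the finger opening in mm, from 0 to 85.4, set as the call begins (left out, the last holds). The fingers move at their own pace and stop on an object; the grip force is fixed at half the most. Time passes only in rows, so rows that do not move let the fingers close. It gives the time, the measured TCP pose, the force and the opening at its end, in the units of the state.
- robot.sense(): the state, without advancing time (a new reading comes with each control period).
- viewer.snapshot(name): name is "scene" or "top" or "wrist"; returns a dict with "image" (384x512x3 uint8, red, green, blue), "range_z" (384x512 float32, m along the optical axis (not along the pixel's ray), 0 where there is no reading), "vfov" (degrees; the focal length in pixels is half the picture's height over the tangent of half this angle, whatever the lens; pixels are square), "cx", "cy" (the principal point, pixels), "R" (3x3) and "t" (3): a world point X has camera coordinates R X + t; the wrist camera has in their place "T_tool_cam" (4x4, takes a point from camera to tool coordinates, whose origin is the TCP and whose axes are the flange's). Camera axes: x right, y down, z forward; pixel columns grow to the right and rows downward; lengths in m; the calibration is good to about 2 mm. A picture is of the moment at which its call begins: read the wrist's pose just before it.
- robot.sign_off(): hands the job in, once; it reports no verdict.
The state is a dict: "t": time; "joint_pos": joint angles; "joint_velocities": joint speeds; "effort": joint torques, N m; "eef_pos": TCP position; "orientation": TCP orientation; "ft_force": force on the tool from outside, world axes, zero at the start; "moment": the same for the moment, N m; "grip_width": finger opening in m.
Only numpy, scipy, OpenCV 4.12 (cv2) and the standard library are available. Lean on these libraries where they do the work, as an engineer would, in place of code of your own. Each camera call takes 0.05 s, during which the arm holds its last target. There are 200 camera calls.

## Working session

There is one attempt and no reset: what is moved stays moved. The work goes in short steps, Python scripts to look and compute and a tool call to move; the robot and the scene stay as the last step left them, time stands still between calls to the robot, and variables do not carry over. Pictures are saved under pics/ and viewed, about 8 in all and at most 12, crops included, and the job is handed in when it is done.

Besides the shell and the picture viewer there is one more tool, called in YAML: its name, and indented under it one key for each argument. send_rows: Moves the arm, as the interface text tells. Shift numbers are shares of 300 mm and turn numbers shares of pi rad, none past 1 either way. Its arguments: {"type":"object","properties":{"rows":{"type":"array"},"grip":{"type":"number"}},"required":["rows"]}

```bash
ls; mkdir -p pics; cat > h.py <<'E'
import numpy as np, cv2
from cell import robot, viewer
from scipy.spatial.transform import Rotation as Ro
def tool():
    s=robot.sense(); T=np.eye(4); T[:3,:3]=Ro.from_euler('xyz',s['orientation']).as_matrix(); T[:3,3]=s['eef_pos']; return T,s
def snap(n):
    T,s=tool(); d=viewer.snapshot(n)
    f=d['image'].shape[0]/2/np.tan(np.radians(d['vfov'])/2)
    if 'R' in d: Rc=np.array(d['R']).T; c=-Rc@np.array(d['t'])
    else:
        W=T@np.array(d['T_tool_cam']); Rc=W[:3,:3]; c=W[:3,3]
    d.update(f=f,Rc=Rc,c=c); return d
def cloud(d):
    h,w=d['range_z'].shape; v,u=np.mgrid[:h,:w]; z=d['range_z']
    P=np.stack([(u-d['cx'])/d['f']*z,(v-d['cy'])/d['f']*z,z],-1)
    return P@d['Rc'].T+d['c']
def ray(d,u,v,zp):
    r=d['Rc']@np.array([(u-d['cx'])/d['f'],(v-d['cy'])/d['f'],1]); return d['c']+r*(zp-d['c'][2])/r[2]
def save(n,im,k=1): cv2.imwrite('pics/'+n,cv2.resize(im[...,::-1],None,fx=k,fy=k,interpolation=cv2.INTER_CUBIC))
E
python3 - <<'E'
from h import *
a=snap('scene');b=snap('top')
im=np.vstack([a['image'],b['image']])
cv2.imwrite('pics/a.png',cv2.resize(np.hstack([a['image'],b['image']])[...,::-1],None,fx=.78,fy=.78,interpolation=cv2.INTER_AREA))
save('top.png',b['image'],1.5)
np.savez('s.npz',a=a,b=b,allow_pickle=True)
print(robot.sense()); 
for d in(a,b): print(d['c'],d['Rc'],d['f'])
E
```

```text
pics
{'t': 0.1, 'joint_pos': array([ 1.30179354,  0.68991379, -0.19454323,  1.56623333,  0.15730533,
        0.90250224, -0.21509752]), 'joint_velocities': array([-0.00210419, -0.00427664,  0.00025769, -0.00146816, -0.00130329,
        0.00092889,  0.00067556]), 'effort': array([-3.50384660e-03, -5.40601552e+01, -1.27131823e+00, -1.58986151e+01,
        9.38631711e-03,  4.42222488e-03,  3.06701770e-05]), 'eef_pos': array([ 0.18616802, -0.5960208 ,  0.23055808]), 'orientation': array([-3.13993255e+00,  1.09662672e-04,  3.02902026e-01]), 'ft_force': array([-0.87053722, -0.59737625, -0.14159267]), 'moment': array([-0.01698033,  0.00190259, -0.03422592]), 'grip_width': 0.08576361057241966}
[-0.20756692  0.6641828   0.97808203] [[-0.75488886 -0.43147437  0.49393591]
 [-0.65564129  0.51559083 -0.55163448]
 [-0.01665269 -0.7402675  -0.67210618]] 429.43337761543864
[ 0.27049858 -0.05959286  1.496441  ] [[-0.02176394 -0.99241398  0.12099929]
 [-0.99970018  0.02296076  0.00850552]
 [-0.01121923 -0.1207779  -0.99261615]] 456.20420711319787
```

View pics/a.png

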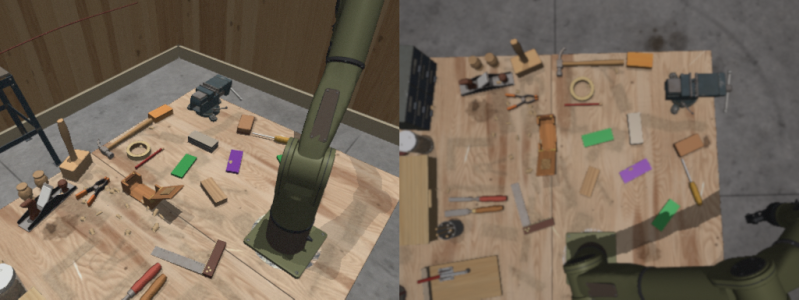

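View pics/top.png

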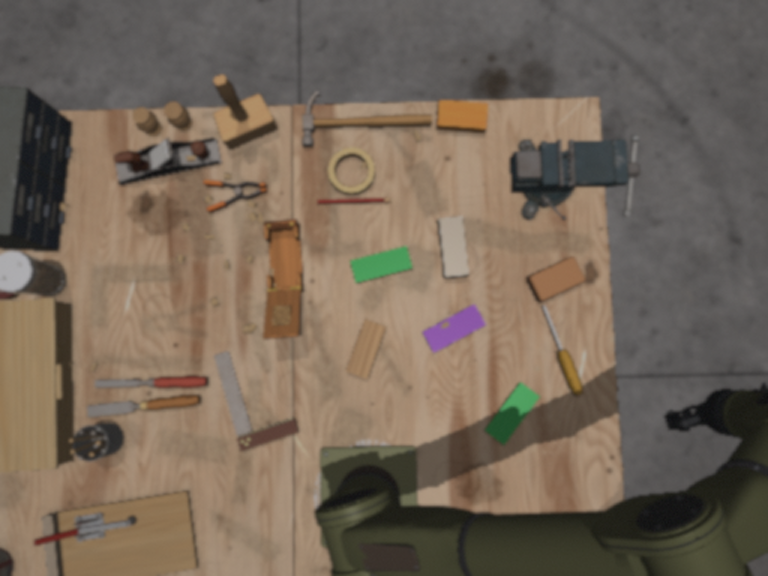

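The top view (x1.5 pixels) shows these candidates:
- Grey-white slab at (454,247): the only grey one.
- Look-alikes: green (380,265), green (513,413) and purple (454,328).
- Wood block (366,349) and brown sanding block (557,279).

I choose the grey one. The box is at (283,255) with its lid leaning back toward (282,313). I'll check both close up and measure them.

```bash
python3 - <<'E'
from h import *
q=np.load('s.npz',allow_pickle=True);a=q['a'].item();b=q['b'].item()
c1=cv2.resize(b['image'][138:235,165:325],None,fx=5,fy=5,interpolation=cv2.INTER_CUBIC)[:,:800]
ia=a['image']
c2=cv2.resize(ia[150:270,140:300],None,fx=3,fy=3,interpolation=cv2.INTER_CUBIC)
cv2.imwrite('pics/b.png',c1[...,::-1]); 
for n,d in(('top',b),('scene',a)):
    P=cloud(d); im=d['image'].astype(int); sat=im.max(2)-im.min(2)
    m=(P[...,2]>.02)&(P[...,2]<.06)&(P[...,0]>.2)&(P[...,0]<.75)&(np.abs(P[...,1])<.4)&(d['range_z']>0)
    nn,l,st,ce=cv2.connectedComponentsWithStats(m.astype(np.uint8))
    for i in range(1,nn):
        if st[i,4]>60:
            k=l==i; p=P[k]; zt=np.percentile(p[:,2],80); top=p[p[:,2]>zt-.006]
            r=cv2.minAreaRect((top[:,:2]*1000).astype(np.float32))
            print(n,st[i],ce[i].round(1),'ztop %.4f'%zt,np.round(r[0],1),np.round(r[1],1),round(r[2],1),'rgb',im[k].mean(0).round())
E
```

```text
top [218  99  32  30 293] [233.6 113.6] ztop 0.0257 [700.2  25.5] [ 97.9 103.1] 0.6 rgb [158. 137. 102.]
top [340 122  26  16 119] [355.7 129.5] ztop 0.0497 [ 633.8 -359.4] [81.  23.1] 82.1 rgb [54. 53. 49.]
top [292 144  20  41 649] [301.5 164.2] ztop 0.0370 [ 525.5 -193.9] [130.2  52.6] 4.6 rgb [168. 156. 143.]
top [175 146  24  15 188] [186.6 151.3] ztop 0.0557 [567.8 178.6] [38.9 72.1] 2.5 rgb [110.  78.  53.]
top [351 178  17  23 247] [360.4 189. ] ztop 0.0358 [ 438.3 -387.6] [60.5 51.9] 24.1 rgb [136.  99.  71.]
top [177 181  25  14 114] [188.8 188.3] ztop 0.0569 [452.8 171.4] [42.2 72.7] 0.5 rgb [133.  97.  62.]
top [230 213  27  40 526] [243.  232.4] ztop 0.0273 [308.8   0.7] [ 49.6 119.1] 69.1 rgb [156. 125.  94.]
top [119 251  18   8  98] [127.2 254.3] ztop 0.0265 [246.  372.2] [55.4 22.3] 88.7 rgb [128.  66.  54.]
scene [244 134  34  18 257] [261.6 141.1] ztop 0.0503 [ 665.4 -359.9] [96.4 77.8] 74.4 rgb [53. 57. 56.]
scene [304 156  18  15 164] [312.3 163.3] ztop 0.0364 [ 435.6 -384.5] [60.2 55.5] 21.3 rgb [133. 100.  74.]
scene [241 167  39  26 506] [260.2 179.1] ztop 0.0372 [ 524.8 -194.8] [133.9  58.8] 4.9 rgb [138. 129. 117.]
scene [162 181  31  21 260] [177.8 190.9] ztop 0.0252 [700.6  23.5] [ 98.6 103.8] 0.4 rgb [172. 153. 115.]
scene [155 219  28  28 329] [167.3 231.1] ztop 0.0549 [568.1 176.5] [40.5 75.4] 1.4 rgb [92. 66. 46.]
scene [257 227  35  34 558] [273.8 243.7] ztop 0.0274 [308.2  -1.4] [ 52.4 122.7] 68.8 rgb [174. 143. 110.]
scene [ 76 231  11  13  90] [ 81.6 237.2] ztop 0.0539 [742.6 358. ] [13.6 30.6] 2.1 rgb [68. 48. 40.]
scene [183 250  20  15 140] [190.8 257.1] ztop 0.0526 [450. 203.] [39.6 10.2] 8.7 rgb [83. 61. 41.]
scene [185 337  21  21 186] [195.2 346.9] ztop 0.0267 [245.9 372.3] [23.6 55.8] 1.8 rgb [158.  80.  68.]
scene [197 351  16  15 110] [204.6 357.9] ztop 0.0263 [208.9 379.1] [17.8 40.8] 0.1 rgb [159. 114.  75.]
```

View pics/b.png

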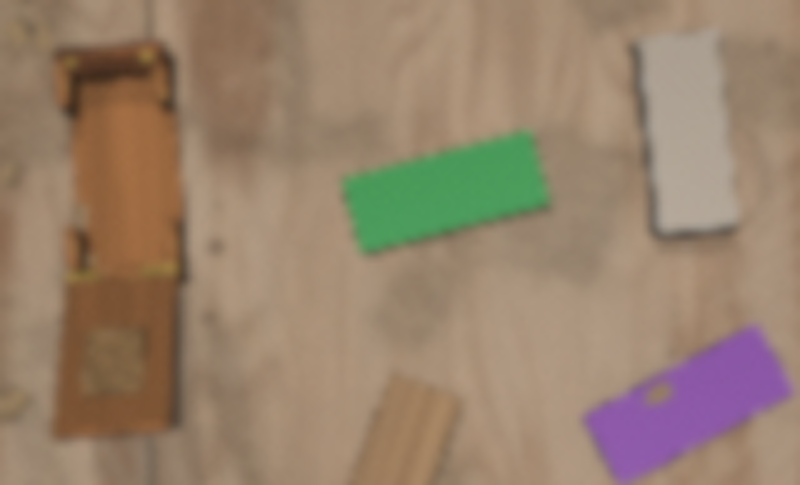

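The close crop confirms the choice: grey pile at (690,135) with a pale top, dark sides and a rectangular outline. The box is on the left. Its dark lip is at the far end (crop 110,60), the gaps are mid-wall, and the lid leans back toward the robot. Next I move above the pile.

```bash
cat >> h.py <<'E'
def go(x,y,z,yaw,tilt=0):
    "tilt>0: tool x end dips. prints shares of shift, turn in current tool axes"
    T,s=tool(); R=T[:3,:3]
    Rt=(Ro.from_euler('z',yaw)*Ro.from_euler('x',np.pi)*Ro.from_rotvec([0,-tilt,0])).as_matrix()
    d=R.T@(np.array([x,y,z])-T[:3,3]); r=Ro.from_matrix(R.T@Rt).as_rotvec()
    print('shift',(d/.3).round(4),'turn',(r/np.pi).round(4)); return d
def st():
    T,s=tool(); print('t %.2f'%s['t'],'p',s['eef_pos'].round(4),'rpy',s['orientation'].round(4),'F',s['ft_force'].round(1),'w %.4f'%s['grip_width'],'q',s['joint_pos'].round(2))
E
python3 -c "
from h import *
go(.525,-.194,.24,.08)
d=viewer.snapshot('wrist');print(d['T_tool_cam'],d['vfov'])"
```

```text
shift [ 1.4777 -0.9422 -0.0301] turn [-0.0005  0.0001  0.071 ]
[[-4.13559532e-04 -9.62082174e-01 -2.72759453e-01  6.84670717e-02]
 [ 9.99999489e-01 -6.49435686e-04  7.74496259e-04 -4.38726745e-04]
 [-9.22268767e-04 -2.72758993e-01  9.62081951e-01 -1.41832328e-01]
 [ 0.00000000e+00  0.00000000e+00  0.00000000e+00  1.00000000e+00]] 63.48838859310482
```

send_rows:
  rows:
    - [0.17,-0.11,0,0,0,0]
    - [0.17,-0.11,0,0,0,0]
    - [0.17,-0.11,0,0,0,0]
    - [0.17,-0.11,0,0,0,0]
    - [0.17,-0.11,0,0,0,0]
  grip: 64

```text
t: 0.78
eef_pos: [0.3816, -0.3622, 0.2286]
orientation: [3.141, 0.003, 0.29]
ft_force: [0.9, -0.4, -0.6]
grip_width: 0.0643
```

send_rows:
  rows:
    - [0.17,-0.11,0,0,0,0]
    - [0.17,-0.11,0,0,0,0]
    - [0.1,-0.06,0,0,0,0.03]
    - [0,0,0,0,0,0.04]

```text
t: 1.27
eef_pos: [0.4909, -0.2334, 0.2277]
orientation: [-3.139, -0.0, 0.074]
ft_force: [-0.5, 0.0, 0.3]
grip_width: 0.0638
```

```bash
python3 -c "
from h import *
st();go(.525,-.194,.24,.08)"
```

```text
t 1.27 p [ 0.4909 -0.2334  0.2277] rpy [-3.1391e+00 -1.0000e-04  7.4400e-02] F [-0.5  0.   0.3] w 0.0638 q [ 0.41  0.58 -0.08  1.82  0.06  0.74 -1.2 ]
shift [ 0.1232 -0.1225 -0.0408] turn [-0.0008 -0.     -0.0018]
```

send_rows:
  rows:
    - [0.12,-0.12,-0.04,0,0,0]
    - [0.02,-0.02,0,0,0,0]
    - [0,0,0,0,0,0]

```text
t: 1.65
eef_pos: [0.5302, -0.1867, 0.2391]
orientation: [-3.139, 0.002, 0.074]
ft_force: [-0.1, -0.2, -0.3]
grip_width: 0.0641
```

```bash
cat >> h.py <<'E'
def rects(d,lo,hi,minn=150,mask=None,band=.006):
    P=cloud(d); m=(P[...,2]>lo)&(P[...,2]<hi)&(d['range_z']>0)
    if mask is not None: m&=mask(P)
    nn,l,s,ce=cv2.connectedComponentsWithStats(m.astype(np.uint8)); out=[]
    for i in range(1,nn):
        if s[i,4]<minn: continue
        k=l==i; p=P[k]; zt=np.median(p[:,2]); p=p[abs(p[:,2]-zt)<band]
        r=cv2.minAreaRect((p[:,:2]*1000).astype(np.float32))
        print('n',s[i,4],'px',ce[i].round(),'z %.4f'%zt,'c',np.round(r[0],1),np.round(r[1],1),'ang %.1f'%r[2],d['image'][k].mean(0).round())
        out.append(r)
    return out
E
python3 - <<'E'
from h import *
st(); d=snap('wrist'); save('w1.png',d['image'],1.5)
rects(d,.028,.05)
E
```

```text
t 1.65 p [ 0.5302 -0.1867  0.2391] rpy [-3.1392e+00  2.2000e-03  7.4300e-02] F [-0.1 -0.2 -0.3] w 0.0641 q [ 0.3   0.59 -0.07  1.75  0.05  0.8  -1.29]
n 799 px [407.  26.] z 0.0444 c [ 680.7 -327.5] [13.8 48.6] ang 86.6 [45. 51. 52.]
n 1367 px [458.  94.] z 0.0407 c [ 615.  -377.9] [123.4  65.8] ang 82.7 [48. 50. 49.]
n 5139 px [260. 166.] z 0.0352 c [ 526.2 -194.6] [129.8  52.1] ang 4.4 [126. 121. 111.]
n 4248 px [434. 241.] z 0.0342 c [ 451.4 -414.6] [ 62.4 109.1] ang 23.9 [134. 103.  72.]
```

View pics/w1.png

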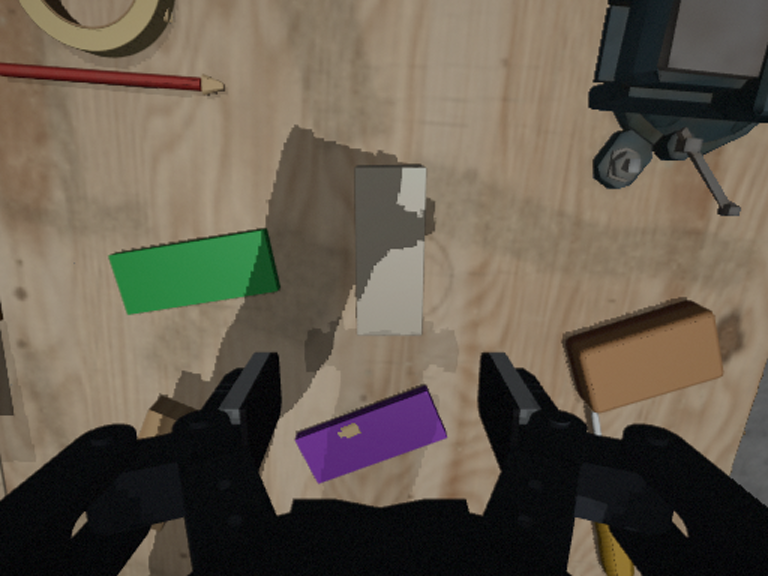

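The wrist view shows the pile under its own shadow at px (357–425, 165–335), free of neighbours. All three views agree on it to about 1 mm in plan and 2 mm in height.

```bash
python3 -c "
from h import *
go(.526,-.1945,.07,.077)"
```

```text
shift [-0.0154  0.027   0.564 ] turn [-0.0009  0.0005 -0.0009]
```

send_rows:
  rows:
    - [-0.01,0.02,0.16,-0.001,0,0]
    - [-0.005,0.007,0.16,0,0,0]
    - [0,0,0.16,0,0,0]
    - [0,0,0.12,0,0,0]
    - [0,0,0,0,0,0]

```text
t: 2.33
eef_pos: [0.5235, -0.203, 0.0553]
orientation: [3.137, 0.001, 0.065]
ft_force: [0.5, -0.6, -0.1]
grip_width: 0.0639
```

```bash
python3 -c "
from h import *
st();go(.526,-.1945,.003,.077)
d=snap('wrist'); rects(d,.028,.05,1000,lambda P:(abs(P[...,0]-.52)<.09)&(abs(P[...,1]+.2)<.1)); save('w2.png',d['image'])"
```

```text
t 2.33 p [ 0.5235 -0.203   0.0553] rpy [3.1369e+00 8.0000e-04 6.4500e-02] F [ 0.5 -0.6 -0.1] w 0.0639 q [ 0.31  0.87 -0.04  1.89  0.09  0.38 -1.31]
shift [ 0.0104 -0.0286  0.1742] turn [ 0.0015  0.0003 -0.004 ]
n 20336 px [237. 210.] z 0.0352 c [ 525.8 -194.5] [130.4  52.3] ang 4.3 [98. 94. 85.]
```

send_rows:
  rows:
    - [0.01,-0.029,0,0.0015,0,-0.004]
    - [0,0,0,0,0,0]

```text
t: 2.62
eef_pos: [0.5288, -0.1952, 0.0598]
orientation: [3.139, -0.007, 0.077]
ft_force: [-0.2, 0.2, 0.6]
grip_width: 0.064
```

```bash
python3 -c "
from h import *
st();go(.526,-.1945,.002,.076)"
```

```text
t 2.62 p [ 0.5288 -0.1952  0.0598] rpy [ 3.1389 -0.0066  0.0768] F [-0.2  0.2  0.6] w 0.0640 q [ 0.3   0.86 -0.05  1.89  0.09  0.39 -1.31]
shift [-0.0106 -0.0036  0.1927] turn [ 0.0008 -0.0021  0.0002]
```

send_rows:
  rows:
    - [-0.009,-0.003,0.07,0.0008,-0.002,0]
    - [0,0,0.06,0,0,0]
    - [0,0,0.04,0,0,0]
    - [0,0,0,0,0,0]

```text
t: 3.12
eef_pos: [0.527, -0.1947, 0.0066]
orientation: [3.141, -0.002, 0.077]
ft_force: [0.5, -0.1, 0.7]
grip_width: 0.0641
```

```bash
python3 -c "
from h import *
st();go(.526,-.1945,.001,.076)"
```

```text
t 3.12 p [ 0.527  -0.1947  0.0066] rpy [ 3.1406e+00 -1.9000e-03  7.7100e-02] F [ 0.5 -0.1  0.7] w 0.0641 q [ 0.29  0.96 -0.03  1.89  0.1   0.29 -1.32]
shift [-0.0032 -0.001   0.0186] turn [ 0.0003 -0.0006  0.0003]
```

send_rows:
  rows:
    - [-0.003,0,0.016,0,-0.0006,0]
    - [0,0,0.002,0,0,0]
    - [0,0,0,0,0,0]

```text
t: 3.5
eef_pos: [0.5263, -0.195, 0.0011]
orientation: [3.14, -0.0, 0.077]
ft_force: [0.5, -0.1, 0.0]
grip_width: 0.0641
```

send_rows:
  rows:
    - [0,0,0,0,0,0]
    - [0,0,0,0,0,0]
    - [0,0,0,0,0,0]
    - [0,0,0,0,0,0]
    - [0,0,0,0,0,0]
  grip: 30

```text
t: 4.12
eef_pos: [0.5264, -0.195, 0.0016]
orientation: [3.14, -0.001, 0.077]
ft_force: [-0.6, 0.8, -1.8]
grip_width: 0.0514
```

```bash
python3 -c "
from h import *
st()
d=snap('wrist'); rects(d,.028,.05,1000,lambda P:(abs(P[...,0]-.52)<.09)&(abs(P[...,1]+.2)<.1)); save('w2.png',d['image'])"
```

```text
t 4.12 p [ 0.5264 -0.195   0.0016] rpy [ 3.1403e+00 -8.0000e-04  7.6900e-02] F [-0.6  0.8 -1.8] w 0.0514 q [ 0.29  0.97 -0.03  1.89  0.1   0.28 -1.32]
n 32227 px [252. 224.] z 0.0353 c [ 545.6 -193.3] [91.1 78.7] ang 3.8 [94. 90. 82.]
```

View pics/w2.png

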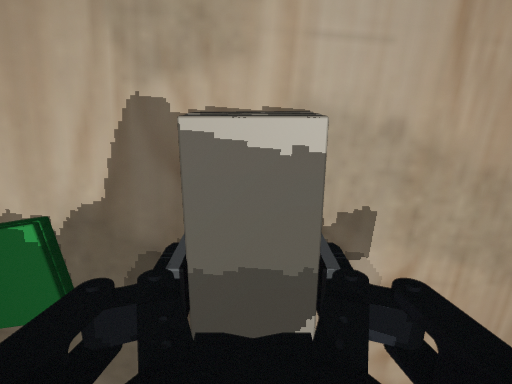

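Pads are closed on the pile (width 51.4 mm), with the pile's far end at px (180–328, 115). Lifting now.

send_rows:
  rows:
    - [0,0,-0.03,0,0,0]
    - [0,0,-0.1,0,0,0]
    - [0,0,-0.15,0,0,0]
    - [0,0,-0.15,0,0,0]
    - [0,0,-0.15,0,0,0]

```text
t: 4.8
eef_pos: [0.5227, -0.1937, 0.1781]
orientation: [-3.139, 0.009, 0.077]
ft_force: [1.2, 0.7, -2.7]
grip_width: 0.0512
```

send_rows:
  rows:
    - [0,0,-0.1,0,0,0]
    - [0,0,0,0,0,0]
    - [0,0,0,0,0,0]

```text
t: 5.18
eef_pos: [0.5231, -0.1941, 0.2123]
orientation: [-3.142, 0.004, 0.077]
ft_force: [-0.2, 0.7, -3.7]
grip_width: 0.0511
```

```bash
python3 -c "
from h import *
st()
d=snap('wrist');b=snap('top')
x=snap('scene'); save('w3.png',np.hstack([d['image'][:, :], cv2.resize(x['image'][100:292,180:436],(512,384))]),.78)
P=cloud(d);m=(d['range_z']>0)&(P[...,2]>.1)&(np.abs(P[...,1]+.195)<.022)&(P[...,0]>.55)
T,s=tool(); p=(P[m]-T[:3,3])@T[:3,:3]; print(np.percentile(p,[0,1,50,99,100],axis=0).round(4))
"
```

```text
t 5.17 p [ 0.5231 -0.1941  0.2123] rpy [-3.1416  0.0041  0.0769] F [-0.2  0.7 -3.7] w 0.0511 q [ 0.32  0.62 -0.07  1.79  0.06  0.73 -1.29]
[[ 0.0248 -0.0189 -0.0365]
 [ 0.0265 -0.0173 -0.0356]
 [ 0.0472  0.0044 -0.0341]
 [ 0.0649  0.025  -0.0115]
 [ 0.0653  0.0261  0.0023]]
```

View pics/w3.png

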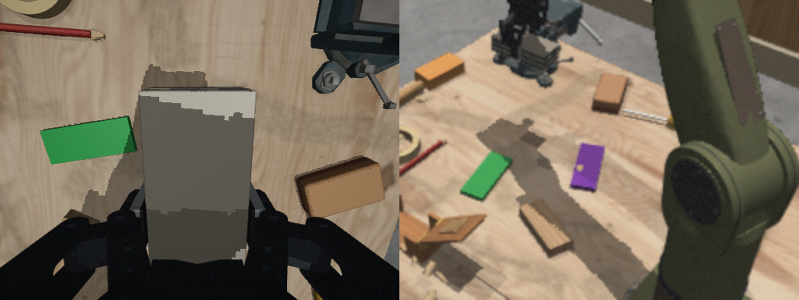

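All three stones are up: 3.6 N of weight, and the pile's top is 34 mm behind the TCP. I move beside the box to measure it with the wrist camera.

send_rows:
  rows:
    - [0,-0.1,-0.03,0,0,0]
    - [0,-0.17,-0.03,0,0,0]
    - [0,-0.17,-0.03,0,0,0]
    - [0,-0.17,0,0,0,0]
    - [0,-0.15,0,0,0,0]

```text
t: 5.95
eef_pos: [0.5041, 0.0344, 0.2334]
orientation: [3.141, 0.014, 0.067]
ft_force: [0.1, 0.3, -2.8]
grip_width: 0.0514
```

send_rows:
  rows:
    - [0,-0.1,-0.03,0,0,0]
    - [0,0,0,0,0,0]
    - [0,0,0,0,0,0]

```text
t: 6.32
eef_pos: [0.4999, 0.07, 0.2395]
orientation: [-3.141, 0.021, 0.075]
ft_force: [0.4, -0.7, -3.2]
grip_width: 0.0515
```

```bash
python3 -c "
from h import *
st()
d=snap('wrist'); save('w4.png',d['image'],1.5); np.save('w4.npy',d)
rects(d,.046,.075,60,lambda P:(P[...,1]>.12)&(P[...,1]<.23),.008)
P=cloud(d);m=(P[...,2]>.003)&(P[...,2]<.015)&(abs(P[...,0]-.51)<.05)&(abs(P[...,1]-.175)<.025);print('floor',np.median(P[m][:,2]),m.sum())
"
```

```text
t 6.33 p [0.4999 0.07   0.2395] rpy [-3.1413  0.0207  0.0753] F [ 0.4 -0.7 -3.2] w 0.0515 q [-0.2   0.53 -0.04  1.9   0.03  0.74 -1.75]
n 1841 px [150.  84.] z 0.0540 c [569.1 178.1] [38.8 72.1] ang 3.3 [117.  82.  50.]
n 1954 px [151. 219.] z 0.0639 c [438.8 173.9] [33.6 65.9] ang 3.9 [131.  95.  56.]
floor 0.007092315645273073 2848
```

View pics/w4.png

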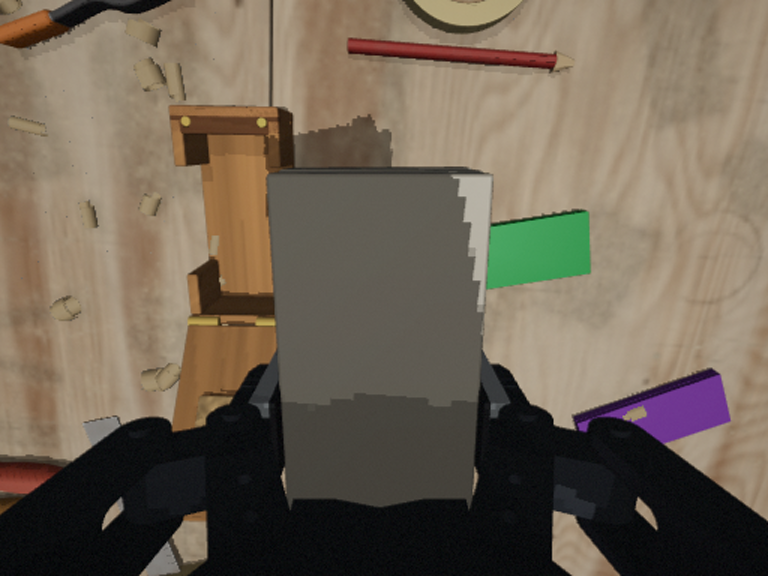

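The wrist view shows the whole box but for its right hinge corner: lip block (235,125) with two brass screws, brass hinges (205,320) and (265,320), floor open. The angle needs refining from the edges.

```bash
python3 - <<'E'
from h import *
d=np.load('w4.npy',allow_pickle=True).item(); P=cloud(d); b=np.load('s.npz',allow_pickle=True)['b'].item()
for n,D in(('wrist',d),('top',b)):
  Q=cloud(D).reshape(-1,3); Q=Q[(Q[:,2]>.047)&(Q[:,2]<.0615)&(Q[:,1]>.13)&(Q[:,1]<.23)&(Q[:,0]<.6)&(Q[:,0]>.43)]
  E=[]
  for x in np.arange(.433,.592,.003):
    q=Q[abs(Q[:,0]-x)<.002]
    if len(q)>4 and not .475<x<.547: E.append((x,q[:,1].max()))
  E=np.array(E); f=np.polyfit(E[:,0],E[:,1],1); r=E[:,1]-np.polyval(f,E[:,0])
  E=E[abs(r)<.003]; f=np.polyfit(E[:,0],E[:,1],1)
  print(n,'ang',np.degrees(np.arctan(f[0])),'y outer at .511',np.polyval(f,.511),'std',(E[:,1]-np.polyval(f,E[:,0])).std(),len(E))
# floor in the gap and lip inner/outer
m=(abs(P[...,2]-.008)<.003)&(abs(P[...,0]-.51)<.03)&(abs(P[...,1]-.175)<.06)
L=P[(P[...,2]>.05)&(P[...,2]<.058)&(P[...,0]>.53)&(P[...,0]<.62)&(P[...,1]>.12)&(P[...,1]<.23)]
a=np.radians(3.5);u=np.array([np.cos(a),np.sin(a)]);v=np.array([-u[1],u[0]])
print('lip along',np.percentile(L[:,:2]@u,[0,1,99,100]),'across',np.percentile(L[:,:2]@v,[0,1,99,100]))
W=P[(P[...,2]>.049)&(P[...,2]<.058)&(P[...,0]>.43)&(P[...,0]<.48)&(P[...,1]>.196)&(P[...,1]<.22)]
print('hingeseg along',np.percentile(W[:,:2]@u,[0,1,99,100]),'across',np.percentile(W[:,:2]@v,[0,1,99,100]))
# colour edge of lid free edge (orange) for lid angle
K=P[(P[...,2]>.07)&(P[...,2]<.16)&(P[...,1]>.12)&(P[...,1]<.23)&(P[...,0]<.45)]
if len(K): print('lid fit z/x slope',np.polyfit(K[:,0],K[:,2],1),K[:,0].min(),K[:,2].max())
Q=cloud(b).reshape(-1,3);K=Q[(Q[:,2]>.07)&(Q[:,2]<.17)&(Q[:,1]>.12)&(Q[:,1]<.22)&(Q[:,0]<.45)&(Q[:,0]>.25)]
print('lid top',np.polyfit(K[:,0],K[:,2],1),np.percentile(K,[1,99],axis=0))
E
```

```text
wrist ang 3.3003818602120027 y outer at .511 0.21035544435409656 std 0.0003529453554478578 28
top ang 3.140574859545816 y outer at .511 0.2097075080170897 std 0.0014948927730262845 22
lip along [0.55964136 0.56066528 0.59801045 0.59832356] across [0.10697133 0.10725413 0.17827964 0.1791293 ]
hingeseg along [0.45067226 0.45122908 0.48340549 0.48375899] across [0.16893886 0.1694618  0.17899509 0.17944238]
lid fit z/x slope [-0.77661083  0.40117767] 0.33310913338213366 0.14069285022528305
lid top [-0.74968611  0.39074083] [[0.33171324 0.13165443 0.07069134]
 [0.42552608 0.20307133 0.1405036 ]]
```

```bash
python3 - <<'E'
from h import *
d=np.load('w4.npy',allow_pickle=True).item(); P=cloud(d)
T,s=tool(); p=(P-T[:3,3])@T[:3,:3]
m=(d['range_z']>0)&(abs(p[...,2]+.034)<.006)&(p[...,0]>.03)&(abs(p[...,1])<.04)
q=p[m]; print(np.percentile(q,[0,1,50,99,100],axis=0).round(4)); r=cv2.minAreaRect((q[:,:2]*1000).astype(np.float32));print(r, np.polyfit(q[:,0],q[:,2],1))
go(.518,.175,.24,.058,0)
E
```

```text
[[ 0.03   -0.0262 -0.036 ]
 [ 0.0304 -0.0252 -0.035 ]
 [ 0.0485  0.0001 -0.0336]
 [ 0.0646  0.0253 -0.0321]
 [ 0.0647  0.0261 -0.0312]]
((47.34215545654297, -0.04277801513671875), (34.6673698425293, 52.3578987121582), 0.013116233982145786) [ 0.0028664  -0.03371666]
shift [ 0.086  -0.3439 -0.003 ] turn [-0.0002  0.0065  0.0055]
```

```bash
cat >> h.py <<'E'
YB=np.radians(3.3)
def box(cx,cz,deg,off=16.5):
    th=np.radians(deg); s=(-cx-off*np.sin(th))/1e3; Z=(cz-off*np.cos(th))/1e3+.008
    go(.5118+s*np.cos(YB),.1746+s*np.sin(YB),Z,YB,th)
def where(off=16.5):
    T,s=tool(); C=T[:3,3]-off/1e3*T[:3,2]; d=C-[.5118,.1746,.008]; u=np.array([np.cos(YB),np.sin(YB),0]);v=np.array([-u[1],u[0],0])
    R=T[:3,:3]; print('t %.2f'%s['t'],'Cx %.1f Cy(world left) %.1f Cz %.1f'%tuple(1e3*np.array([-d@u,d@v,d[2]])),'tilt %.2f yaw %.2f roll %.2f'%(np.degrees(np.arcsin(-R[2,0])),np.degrees(np.arctan2(R[1,0],R[0,0])-YB),np.degrees(np.arcsin(R[2,1]))),'F',s['ft_force'].round(1),'w %.4f'%s['grip_width'])
E
python3 -c "
from h import *
where();box(9,200,0)"
```

```text
t 6.38 Cx 17.5 Cy(world left) -103.6 Cz 248.0 tilt 1.17 yaw 1.01 roll -0.05 F [-0.   1.1 -3.6] w 0.0513
shift [ 0.0387 -0.3445  0.1596] turn [-0.0002  0.0065  0.0056]
```

send_rows:
  rows:
    - [0.03,-0.12,0,0,0,0.005]
    - [0,-0.13,0,0,-0.03,0]
    - [0,-0.08,0,0,-0.05,0]
    - [0,0,0,0,-0.05,0]
    - [0,0,0,0,-0.03,0]

```text
t: 7.0
eef_pos: [0.5034, 0.1647, 0.238]
orientation: [3.138, 0.538, 0.045]
ft_force: [-0.1, 0.4, -4.0]
grip_width: 0.0515
```

```bash
python3 -c "
from h import *
where();box(9,120,30)"
```

```text
t 7.00 Cx 0.5 Cy(world left) -9.4 Cz 244.2 tilt 30.84 yaw -0.70 roll 0.17 F [-0.1  0.4 -4. ] w 0.0515
shift [ 0.1884 -0.0323  0.37  ] turn [-0.0009  0.0047 -0.0034]
```

send_rows:
  rows:
    - [0.06,-0.03,0.12,-0.001,0.003,-0.003]
    - [0.06,0,0.12,0,0,0]
    - [0.05,0,0.1,0,0,0]
    - [0,0,0,0,0,0]

```text
t: 7.5
eef_pos: [0.5002, 0.167, 0.117]
orientation: [3.136, 0.525, 0.044]
ft_force: [-0.3, 0.0, -1.5]
grip_width: 0.0513
```

```bash
python3 -c "
from h import *
where();box(9,80,30)
d=snap('wrist'); np.save('w5.npy',d); save('w5.png',d['image'])
P=cloud(d)
rects(d,.046,.0605,60,lambda P:(P[...,1]>.12)&(P[...,1]<.23)&(P[...,0]>.53),.004)
T,s=tool(); p=(P-T[:3,3])@T[:3,:3]
m=(d['range_z']>0)&(abs(p[...,2]+.034)<.005)&(p[...,0]>.03)&(p[...,0]<.075)&(abs(p[...,1])<.04)
q=p[m]; print(np.percentile(q,[1,50,99],axis=0).round(4))
"
```

```text
t 7.50 Cx 3.8 Cy(world left) -6.9 Cz 123.3 tilt 30.11 yaw -0.80 roll 0.27 F [-0.3  0.  -1.5] w 0.0513
shift [ 0.0572 -0.0235  0.1336] turn [-0.0005  0.0006 -0.0038]
n 8764 px [234.  34.] z 0.0540 c [569.2 178.3] [39.5 72.2] ang 3.3 [59. 40. 24.]
[[ 0.0304 -0.0254 -0.0328]
 [ 0.0487 -0.     -0.0314]
 [ 0.0646  0.0252 -0.0299]]
```

View pics/w5.png

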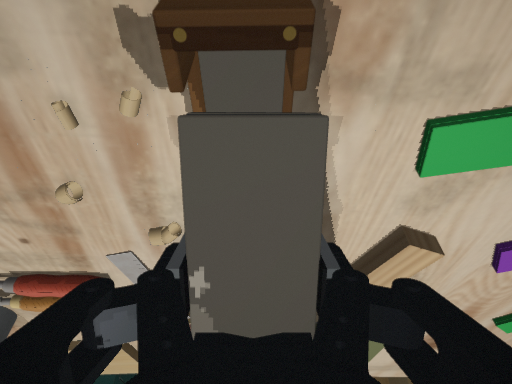

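```bash
python3 - <<'E'
from h import *
d=np.load('w5.npy',allow_pickle=True).item(); P=cloud(d)
T,s=tool(); p=(P-T[:3,3])@T[:3,:3]
m=(d['range_z']>0)&(abs(p[...,2]+.032)<.008)&(p[...,0]>-.02)&(p[...,0]<.062)&(abs(p[...,1])<.02)
q=p[m]; f=np.polyfit(q[:,0],q[:,2],1); print(f,np.degrees(np.arctan(f[0])),q[:,0].min())
n=cloud(d); m2=(d['range_z']>0)&(abs(P[...,2])<.005); print('bench z',np.median(P[m2][:,2]))
E
```

```text
[ 0.00378014 -0.03156937] 0.21658486899526536 -0.019994531905519784
bench z -0.0010229081752426428
```

send_rows:
  rows:
    - [0.01,-0.022,0.02,0,0,-0.0035]
    - [0.01,0,0.02,0,0,0]
    - [0,0,0,0,0,0]
    - [0,0,0,0,0,0]

```text
t: 8.05
eef_pos: [0.5035, 0.1745, 0.1076]
orientation: [-3.137, 0.515, 0.057]
ft_force: [0.7, -0.3, -2.5]
grip_width: 0.0514
```

```bash
cat >> h.py <<'E'
def pile():
    d=snap('wrist'); P=cloud(d); T,s=tool(); p=(P-T[:3,3])@T[:3,:3]
    m=(d['range_z']>0)&(abs(p[...,2]+.032)<.008)&(p[...,0]>-.02)&(p[...,0]<.075)&(abs(p[...,1])<.035)
    q=p[m]; k=(q[:,0]<.06)&(abs(q[:,1])<.02); f=np.polyfit(q[k,0],q[k,2],1); print('pile in tool: top z at centre %.2f slope %.2fdeg far x %.1f y %.1f..%.1f'%(f[1]*1e3,np.degrees(f[0]),1e3*np.percentile(q[:,0],99.5),*(1e3*np.percentile(q[:,1],[1,99])))); return d
E
python3 -c "
from h import *
where();pile();where(14.3);box(9,62,30,14.3)"
```

```text
t 8.05 Cx 0.2 Cy(world left) 0.3 Cz 114.0 tilt 29.48 yaw -0.04 roll -0.21 F [ 0.7 -0.3 -2.5] w 0.0514
pile in tool: top z at centre -33.43 slope 0.04deg far x 65.1 y -27.5..27.0
t 8.10 Cx 1.3 Cy(world left) 0.2 Cz 112.0 tilt 29.48 yaw -0.05 roll -0.20 F [-1.   0.2 -2.5] w 0.0512
shift [0.0592 0.0015 0.1577] turn [-0.0014 -0.0029 -0.0002]
```

```bash
python3 -c "
from h import *
box(9,80,30,16.2)"
```

```text
shift [0.0297 0.0014 0.1118] turn [-0.0014 -0.0029 -0.0002]
```

send_rows:
  rows:
    - [0.008,0.0014,0.03,-0.001,-0.003,0]
    - [0.008,0,0.03,0,0,0]
    - [0.008,0,0.03,0,0,0]
    - [0.005,0,0.015,0,0,0]
    - [0,0,0,0,0,0]

```text
t: 8.72
eef_pos: [0.4943, 0.1733, 0.0733]
orientation: [-3.141, 0.526, 0.057]
ft_force: [-0.3, 0.2, -2.0]
grip_width: 0.0513
```

```bash
python3 -c "
from h import *
where(16.2);box(9,60,30,16.2)"
```

```text
t 8.72 Cx 9.4 Cy(world left) -0.3 Cz 79.3 tilt 30.12 yaw -0.06 roll -0.01 F [-0.3  0.2 -2. ] w 0.0513
shift [ 0.0336 -0.001   0.0549] turn [-0.0002  0.0007 -0.0003]
```

send_rows:
  rows:
    - [0.01,-0.001,0.018,0,0,0]
    - [0.011,0,0.018,0,0,0]
    - [0.008,0,0.012,0,0,0]
    - [0,0,0,0,0,0]

```text
t: 9.22
eef_pos: [0.4951, 0.1738, 0.0555]
orientation: [-3.141, 0.525, 0.057]
ft_force: [0.7, 0.2, -2.2]
grip_width: 0.0512
```

```bash
python3 -c "
from h import *
where(16.2);d=pile();save('w6.png',d['image']);box(8.5,55,30,16.2);box(5,53,30,16.2);box(0,51,30,16.2)"
```

```text
t 9.22 Cx 8.6 Cy(world left) 0.1 Cz 61.5 tilt 30.06 yaw -0.05 roll -0.02 F [ 0.7  0.2 -2.2] w 0.0512
pile in tool: top z at centre -33.20 slope 0.06deg far x 72.4 y -33.1..33.1
shift [0.0112 0.0006 0.0193] turn [-0.0003  0.0003 -0.0003]
shift [0.0247 0.0006 0.0192] turn [-0.0003  0.0003 -0.0003]
shift [0.0425 0.0006 0.0166] turn [-0.0003  0.0003 -0.0003]
```

View pics/w6.png

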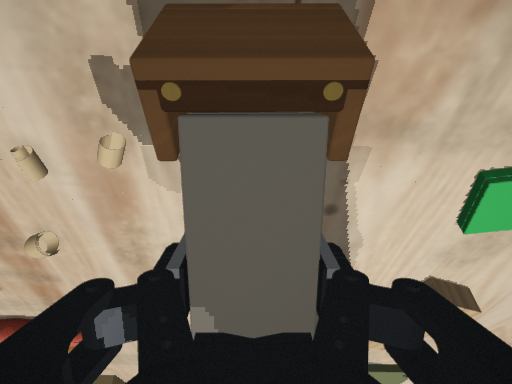

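The pile is centred between the end walls (side gaps at px 162–180 and 328–345), with its low end just inside the lip. Going down, then under.

send_rows:
  rows:
    - [0.0055,0.0005,0.01,0,0,0]
    - [0.0055,0,0.01,0,0,0]
    - [0,0,0,0,0,0]

```text
t: 9.65
eef_pos: [0.4953, 0.1737, 0.0486]
orientation: [-3.141, 0.524, 0.057]
ft_force: [-0.3, -0.1, -2.3]
grip_width: 0.0513
```

```bash
python3 -c "
from h import *
where(16.2);box(5,53,30,16.2);box(0,51.5,30,16.2)"
```

```text
t 9.65 Cx 8.4 Cy(world left) 0.0 Cz 54.7 tilt 30.01 yaw -0.06 roll -0.04 F [-0.3 -0.1 -2.3] w 0.0513
shift [ 0.0127  0.0001 -0.0009] turn [-0.0004  0.0001 -0.0003]
shift [ 0.0296  0.0001 -0.0049] turn [-0.0004  0.0001 -0.0003]
```

send_rows:
  rows:
    - [0.0125,0,0,0,0,0]
    - [0.008,0,-0.002,0,0,0]
    - [0.008,0,-0.002,0,0,0]
    - [0,0,0,0,0,0]

```text
t: 10.15
eef_pos: [0.5042, 0.1743, 0.0452]
orientation: [-3.141, 0.523, 0.057]
ft_force: [1.0, -0.5, -2.2]
grip_width: 0.0509
```

```bash
python3 -c "
from h import *
where(16.2);pile();box(0,46.5,23,16.2);box(0,39,17,16.2)"
```

```text
t 10.15 Cx -0.5 Cy(world left) 0.1 Cz 51.3 tilt 29.97 yaw -0.05 roll -0.04 F [ 1.  -0.5 -2.2] w 0.0509
pile in tool: top z at centre -33.40 slope 0.02deg far x 74.9 y -32.7..32.6
shift [0.0135 0.0003 0.0141] turn [-0.0004  0.0388 -0.0003]
shift [0.0316 0.0004 0.0347] turn [-0.0004  0.0721 -0.0003]
```

```bash
python3 -c "
from h import *
box(0,43.7,23,16.2)"
```

```text
shift [0.0182 0.0003 0.0222] turn [-0.0004  0.0388 -0.0003]
```

send_rows:
  rows:
    - [0.006,0,0.0075,0,0.013,0]
    - [0.006,0,0.0075,0,0.013,0]
    - [0.006,0,0.007,0,0.0125,0]
    - [0,0,0,0,0,0]

```text
t: 10.7
eef_pos: [0.5055, 0.1744, 0.0369]
orientation: [-3.141, 0.4, 0.057]
ft_force: [0.5, -0.4, -2.8]
grip_width: 0.0512
```

```bash
python3 -c "
from h import *
where(16.2);box(0,37.7,17,16.2)"
```

```text
t 10.70 Cx 0.0 Cy(world left) 0.2 Cz 43.8 tilt 22.91 yaw -0.05 roll -0.05 F [ 0.5 -0.4 -2.8] w 0.0512
shift [0.0135 0.0006 0.0184] turn [-0.0004  0.0329 -0.0003]
```

Tracking is excellent, with no contact.

send_rows:
  rows:
    - [0.0045,0,0.006,0,0.011,0]
    - [0.0045,0,0.006,0,0.011,0]
    - [0.0045,0,0.006,0,0.011,0]
    - [0,0,0,0,0,0]

```text
t: 11.2
eef_pos: [0.5082, 0.1746, 0.0304]
orientation: [-3.14, 0.296, 0.056]
ft_force: [0.3, -0.1, -3.6]
grip_width: 0.0515
```

```bash
python3 -c "
from h import *
where(16.2);box(0,30,10,16.2)"
```

```text
t 11.20 Cx -1.1 Cy(world left) 0.2 Cz 37.9 tilt 16.94 yaw -0.10 roll -0.06 F [ 0.3 -0.1 -3.6] w 0.0515
shift [0.0107 0.0007 0.0258] turn [-0.0005  0.0385 -0.0006]
```

send_rows:
  rows:
    - [0.003,0.0005,0.0085,0,0.013,0]
    - [0.0035,0,0.0085,0,0.013,0]
    - [0.004,0,0.0085,0,0.0125,0]
    - [0,0,0,0,0,0]

```text
t: 11.7
eef_pos: [0.5103, 0.1748, 0.0218]
orientation: [-3.14, 0.175, 0.055]
ft_force: [0.1, 0.3, -1.9]
grip_width: 0.0512
```

```bash
python3 -c "
from h import *
where(16.2);box(0,24,4.2,16.2)"
```

```text
t 11.70 Cx -1.3 Cy(world left) 0.2 Cz 29.7 tilt 10.05 yaw -0.15 roll -0.08 F [ 0.1  0.3 -1.9] w 0.0512
shift [0.0045 0.0009 0.0192] turn [-0.0005  0.0325 -0.0009]
```

send_rows:
  rows:
    - [0.001,0.0005,0.0065,0,0.011,-0.0005]
    - [0.001,0,0.0065,0,0.011,0]
    - [0.001,0,0.006,0,0.011,0]
    - [0,0,0,0,0,0]

```text
t: 12.2
eef_pos: [0.5119, 0.1747, 0.0172]
orientation: [-3.14, 0.073, 0.054]
ft_force: [-1.3, 0.1, -0.1]
grip_width: 0.0513
```

```bash
python3 -c "
from h import *
where(16.2);box(0,18.8,0,16.2);pile()"
```

```text
t 12.20 Cx -1.3 Cy(world left) 0.1 Cz 25.4 tilt 4.20 yaw -0.18 roll -0.08 F [-1.3  0.1 -0.1] w 0.0513
shift [0.0011 0.0004 0.022 ] turn [-0.0005  0.0233 -0.001 ]
pile in tool: top z at centre -33.75 slope -0.02deg far x 74.2 y -30.9..30.2
```

send_rows:
  rows:
    - [0.0005,0,0.007,0,0.008,-0.001]
    - [0.0005,0,0.007,0,0.008,0]
    - [0,0,0.006,0,0.007,0]
    - [0,0,0,0,0,0]

```text
t: 12.75
eef_pos: [0.5122, 0.1745, 0.0167]
orientation: [-3.14, 0.004, 0.054]
ft_force: [0.2, 0.8, -4.2]
grip_width: 0.0516
```

```bash
python3 -c "
from h import *
where(16.2);box(0,18.,0,16.2);pile()"
```

```text
t 12.75 Cx -0.4 Cy(world left) -0.1 Cz 24.9 tilt 0.25 yaw -0.22 roll -0.08 F [ 0.2  0.8 -4.2] w 0.0516
shift [-0.0011 -0.0004  0.0231] turn [-0.0004  0.0014 -0.0012]
pile in tool: top z at centre -33.71 slope 1.01deg far x 74.7 y -33.8..33.4
```

send_rows:
  rows:
    - [0,0,0.008,0,0,0]
    - [0,0,0.005,0,0,0]
    - [0,0,0,0,0,0]

```text
t: 13.18
eef_pos: [0.5122, 0.1744, 0.0167]
orientation: [-3.14, 0.007, 0.053]
ft_force: [-0.1, 0.4, -2.1]
grip_width: 0.051
```

```bash
python3 -c "
from h import *
where(16.2);box(0,18.,0,16.2);pile();st()"
```

```text
t 13.18 Cx -0.5 Cy(world left) -0.2 Cz 24.9 tilt 0.41 yaw -0.25 roll -0.07 F [-0.1  0.4 -2.1] w 0.0510
shift [-0.001  -0.0006  0.023 ] turn [-0.0004  0.0023 -0.0014]
pile in tool: top z at centre -33.71 slope 0.84deg far x 74.7 y -33.8..33.3
t 13.22 p [0.5122 0.1745 0.0165] rpy [-3.1403  0.0071  0.0533] F [-2.6  0.1  6.2] w 0.0516 q [-0.41  0.93  0.01  1.95 -0.03  0.27 -1.9 ]
```

The arm has stopped 7 mm too high, and the pile has tipped 1° in the grip. Something is blocking it, so I look.

```bash
python3 - <<'E'
from h import *
a=snap('scene');w=snap('wrist');b=snap('top');np.save('stuck.npy',[a,w,b])
A=cv2.resize(a['image'][195:295,130:230],(400,400),interpolation=cv2.INTER_CUBIC)
B=cv2.resize(w['image'][:300,106:406],(400,400))
save('x1.png',np.hstack([A,B]))
E
```

```text
(no output)
```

View pics/x1.png

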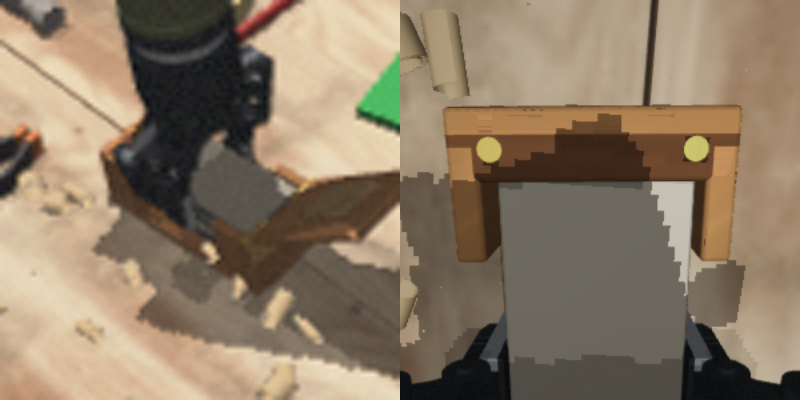

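The scene crop shows the pile in the box. Its hinge end is close to the hinge wall at crop (260,215), and the lip end is under the lip. I measure the pile's tilt and ends in the box frame.

```bash
python3 - <<'E'
from h import *
A=np.load('stuck.npy',allow_pickle=True)
u=np.array([np.cos(YB),np.sin(YB),0]);v=np.array([-u[1],u[0],0])
for n,d in zip(('scene','wrist','top'),A):
    P=cloud(d)-[.5118,.1746,.008]; Q=np.stack([-(P@u),P@v,P[...,2]],-1)*1e3; im=d['image'].astype(int)
    sat=im.max(2)-im.min(2)
    m=(d['range_z']>0)&(abs(Q[...,0])<74)&(abs(Q[...,1])<27)&(Q[...,2]>22)&(Q[...,2]<56)&(sat<32)&(im.max(2)>55)
    q=Q[m]; print(n,len(q))
    if len(q)>20:
        for lo in range(-72,74,12):
            k=q[(q[:,0]>=lo)&(q[:,0]<lo+12)]
            if len(k)>3: print(lo,len(k),np.percentile(k[:,2],[5,50,95]).round(1),'y',k[:,1].min().round(1),k[:,1].max().round(1),'xmax',k[:,0].max().round(1))
    if n=='scene':
        k=(d['range_z']>0)&(Q[...,0]>40)&(Q[...,0]<90)&(abs(Q[...,1])<26)&(Q[...,2]<70)&(Q[...,2]>-10)
        ys,xs=np.where(k)
        for j in range(0,len(ys),max(1,len(ys)//40)): print((xs[j],ys[j]),Q[ys[j],xs[j]].round(0),im[ys[j],xs[j]],end=' ')
E
```

```text
scene 374
-72 9 [42.8 45.5 47.8] y -3.6 21.3 xmax -60.9
-24 12 [39.4 42.5 44.7] y -25.4 16.1 xmax -12.1
-12 33 [39.2 42.  44.5] y -26.6 12.5 xmax -0.1
0 51 [40.4 42.8 45.4] y -25.9 27.0 xmax 11.8
12 62 [29.  42.8 45.4] y -26.9 25.3 xmax 23.8
24 61 [39.4 43.  46.5] y -25.4 25.1 xmax 36.0
36 55 [41.4 44.5 47.8] y -24.4 26.2 xmax 47.5
48 55 [41.8 44.8 46.9] y -24.9 24.7 xmax 59.5
60 35 [40.2 44.6 47. ] y -24.9 24.4 xmax 66.6
(np.int64(197), np.int64(239)) [ 42. -23.  45.] [90 85 78] (np.int64(194), np.int64(241)) [ 42. -10.  48.] [89 84 74] (np.int64(201), np.int64(241)) [ 57. -24.  46.] [171 161 142] (np.int64(199), np.int64(242)) [ 53. -19.  44.] [122 114 103] (np.int64(207), np.int64(242)) [ 82. -23.  59.] [83 62 44] (np.int64(198), np.int64(243)) [ 55. -13.  46.] [90 85 75] (np.int64(205), np.int64(243)) [ 79. -18.  57.] [83 60 40] (np.int64(194), np.int64(244)) [49. -3. 46.] [88 82 74] (np.int64(201), np.int64(244)) [ 64. -16.  45.] [84 78 70] (np.int64(190), np.int64(245)) [41.  6. 45.] [90 85 77] (np.int64(197), np.int64(245)) [55. -8. 42.] [90 84 76] (np.int64(204), np.int64(245
[... 1923 characters left out ...]
8] y -26.3 25.9 xmax -36.0
-36 4230 [40.2 41.2 42.2] y -26.2 26.0 xmax -24.0
-24 3928 [40.6 41.6 42.5] y -26.2 26.0 xmax -12.0
-12 3620 [40.9 41.9 42.9] y -26.0 26.1 xmax -0.0
0 3349 [41.4 42.3 43.2] y -25.8 25.6 xmax 12.0
12 2736 [41.7 42.6 43.5] y -25.8 26.2 xmax 24.0
24 18 [41.6 42.4 43.1] y -25.1 25.6 xmax 25.8
top 297
-60 17 [34.9 38.6 43.7] y -24.5 -10.9 xmax -48.0
-48 11 [34.  39.6 43.6] y -25.6 -14.6 xmax -37.7
-36 5 [38.8 40.5 44.8] y -26.5 -22.6 xmax -27.3
12 31 [36.2 39.7 47.1] y -26.1 25.3 xmax 23.8
24 64 [35.2 42.1 47.4] y -25.8 26.9 xmax 36.0
36 62 [37.6 42.4 46.4] y -25.0 26.7 xmax 47.9
48 57 [37.9 42.7 48.5] y -27.0 24.8 xmax 59.5
60 45 [25.  43.9 52. ] y -24.1 24.5 xmax 71.9
```

```bash
python3 - <<'E'
from h import *
u=np.array([np.cos(YB),np.sin(YB),0]);v=np.array([-u[1],u[0],0])
q=np.load('s.npz',allow_pickle=True)
for n,d in(('w4',np.load('w4.npy',allow_pickle=True).item()),('w5',np.load('w5.npy',allow_pickle=True).item()),('scene',q['a'].item()),('top',q['b'].item())):
    P=cloud(d)-[.5118,.1746,.008]; Q=np.stack([-(P@u),P@v,P[...,2]],-1)*1e3
    m=(d['range_z']>0)&(abs(Q[...,0])<36)&(abs(Q[...,1])<60)&(Q[...,2]<80)
    k=Q[m]; 
    print(n,len(k))
    for y0 in range(-60,60,8):
        s=[]
        for x0 in range(-36,36,12):
            j=k[(k[:,1]>=y0)&(k[:,1]<y0+8)&(k[:,0]>=x0)&(k[:,0]<x0+12)]
            s.append('%5.1f/%5.1f(%d)'%(np.median(j[:,2]),j[:,2].max(),len(j)) if len(j) else '   -')
        print(y0,s)
E
```

```text
w4 3586
-60 ['   -', '   -', '   -', '   -', '   -', '   -']
-52 ['   -', '   -', '   -', '   -', '   -', '   -']
-44 ['   -', '   -', '   -', '   -', '   -', '   -']
-36 [' -0.7/ -0.7(1)', '   -', '   -', '   -', '   -', '   -']
-28 [' -0.6/  0.1(15)', '   -', '   -', '   -', '   -', '   -']
-20 [' -0.7/  0.8(39)', ' -0.8/  0.8(20)', ' -0.7/  0.8(23)', ' -1.1/  0.2(19)', ' -0.3/  0.7(22)', ' -0.7/  0.5(23)']
-12 [' -0.9/  0.1(72)', ' -0.5/  0.9(68)', ' -1.0/  1.4(67)', ' -0.8/  1.2(65)', ' -1.0/  1.7(65)', ' -0.8/  0.8(65)']
-4 [' -1.0/  0.6(75)', ' -0.8/  1.3(67)', ' -0.9/  1.0(68)', ' -0.8/  1.1(68)', ' -0.9/  1.2(67)', ' -1.1/  0.6(61)']
4 [' -0.9/  0.6(79)', ' -0.9/  0.9(65)', ' -0.9/  0.7(67)', ' -1.0/  1.0(66)', ' -0.8/  0.5(65)', ' -0.9/  0.6(62)']
12 [' -1.1/  1.9(70)', ' -1.1/  1.1(69)', ' -0.9/  0.4(66)', ' -1.0/  1.2(65)', ' -1.0/  0.7(67)', ' -1.0/  0.7(61)']
20 [' -0.8/  0.9(73)', ' -1.2/  0.5(73)', ' -0.9/  1.4(65)', ' -0.8/  1.0(68)', ' -0.9/  0.7(65)', ' -0.9/  1.2(60)']
28 [' -1.0/  0.7(64)', ' -0.9/  0.8(72)', ' -0.9/  0.4(67)', ' -0.9/  0.6(62)', ' -0.8/  0.7(62)'
[... 4463 characters left out ...]
', ' -1.8/  3.8(9)']
12 ['  0.5/  5.5(7)', ' -2.0/  2.7(8)', ' -4.2/  3.2(10)', ' -2.2/  2.9(8)', ' -0.4/  2.8(8)', ' -3.4/  4.4(8)']
20 [' -1.2/  4.9(10)', ' -1.6/  1.3(9)', ' -1.7/  2.0(6)', ' -2.8/  2.8(9)', ' -2.3/  0.9(9)', ' -1.7/  2.8(12)']
28 [' -3.5/  4.1(9)', ' -2.5/  2.7(9)', ' -1.4/  2.8(10)', '  0.1/  3.5(10)', '  2.0/  3.5(6)', ' -1.6/  5.6(8)']
36 ['-11.8/ -6.6(7)', '-11.6/ -7.2(6)', '-10.5/ -5.2(6)', ' -7.1/ -0.8(6)', ' -7.3/  1.3(8)', '-12.6/-10.7(4)']
44 [' -8.5/ -4.1(9)', ' -9.9/ -6.6(7)', '-12.1/ -7.3(9)', '-12.0/ -4.6(9)', ' -9.5/ -3.1(10)', '-11.2/ -3.5(7)']
52 [' -8.1/ -5.0(7)', '-11.1/ -6.6(12)', '-13.4/ -3.0(7)', '-10.7/ -6.9(9)', ' -9.7/ -7.3(6)', ' -8.3/ -4.6(11)']
```

The w5 data explain the block. By t≈7.5 the bottom stone had slipped out of the grip (the load dropped from 3.6 N to about 2.2 N) and fallen flat into the box: there is a level plane 12 mm above the floor, where w4 showed bare floor. My fingertips are now on its edges, with the other two stones 7 mm above it. All three had been lifted together before that, so opening here should seat the two on the first.

send_rows:
  rows:
    - [0,0,0,0,0,0]
    - [0,0,0,0,0,0]
    - [0,0,0,0,0,0]
    - [0,0,0,0,0,0]
  grip: 66

```text
t: 13.88
eef_pos: [0.5146, 0.1747, 0.0155]
orientation: [-3.14, 0.004, 0.053]
ft_force: [0.8, -0.4, 0.6]
grip_width: 0.0659
```

```bash
cat >> h.py <<'E'
def inbox():
    d=snap('wrist');u=np.array([np.cos(YB),np.sin(YB),0]);v=np.array([-u[1],u[0],0])
    P=cloud(d)-[.5118,.1746,.008]; Q=np.stack([-(P@u),P@v,P[...,2]],-1)*1e3
    im=d['image'].astype(int); sat=im.max(2)-im.min(2)
    m=(d['range_z']>0)&(abs(Q[...,0])<72)&(abs(Q[...,1])<29)&(Q[...,2]>5)&(Q[...,2]<46)&(sat<35)&(im.max(2)>45)
    q=Q[m]; zt=np.median(q[:,2]); q=q[abs(q[:,2]-zt)<3]
    A=np.c_[q[:,:2],np.ones(len(q))]; c=np.linalg.lstsq(A,q[:,2],rcond=None)[0]
    print('top z0 %.2f slopes(rad) x %.4f y %.4f'%(c[2],c[0],c[1]),'X',np.percentile(q[:,0],[.5,99.5]).round(1),'Y',np.percentile(q[:,1],[.5,99.5]).round(1),len(q)); return d
E
python3 -c "
from h import *
where();inbox()"
```

```text
t 13.88 Cx -2.9 Cy(world left) -0.1 Cz 24.0 tilt 0.23 yaw -0.26 roll -0.11 F [ 0.8 -0.4  0.6] w 0.0659
top z0 35.26 slopes(rad) x -0.0004 y -0.0011 X [-57.1  25.6] Y [-27.4  28.5] 24926
```

The pile's top is now level at 36 mm above the floor face, so all three are seated. I retreat straight up.

send_rows:
  rows:
    - [0,0,-0.03,0,0,0]
    - [0,0,-0.1,0,0,0]
    - [0,0,-0.15,0,0,0]
    - [0,0,-0.2,0,0,0]
    - [0,0,-0.2,0,0,0]

```text
t: 14.55
eef_pos: [0.5128, 0.1735, 0.2231]
orientation: [3.141, 0.013, 0.053]
ft_force: [1.1, 0.8, -0.5]
grip_width: 0.066
```

send_rows:
  rows:
    - [-0.1,0,-0.15,0,0,0]
    - [-0.1,0,-0.1,0,0,0]
    - [0,0,0,0,0,0]
  grip: 0

```text
t: 14.92
eef_pos: [0.4546, 0.1709, 0.3077]
orientation: [-3.137, -0.0, 0.053]
ft_force: [-0.6, -1.1, 0.4]
grip_width: 0.0114
```

```bash
python3 - <<'E'
from h import *
st();d=inbox(); np.save('w7.npy',d)
a=snap('scene');np.save('a7.npy',a)
A=cv2.resize(a['image'][185:295,130:240],(384,384),interpolation=cv2.INTER_CUBIC)
save('x2.png',np.hstack([A,d['image'][:,:400]]))
P=cloud(d);u=np.array([np.cos(YB),np.sin(YB),0]);v=np.array([-u[1],u[0],0]);P=P-[.5118,.1746,.008]
Q=np.stack([-(P@u),P@v,P[...,2]],-1)*1e3
k=Q[(d['range_z']>0)&(Q[...,0]>85)&(Q[...,0]<190)&(abs(Q[...,1])<34)&(Q[...,2]>50)&(Q[...,2]<150)]
if len(k)>20: print('lid',np.polyfit(k[:,0],k[:,2],1),np.percentile(k,[1,99],axis=0).round(1))
E
```

```text
t 14.93 p [0.4546 0.1709 0.3077] rpy [-3.1372e+00 -2.0000e-04  5.2500e-02] F [-0.6 -1.1  0.4] w 0.0114 q [-0.48  0.4   0.04  1.88 -0.02  0.86 -1.94]
top z0 35.24 slopes(rad) x -0.0001 y 0.0021 X [-58.7  69.1] Y [-26.1  25.9] 4133
lid [ 0.78809603 -4.36513406] [[ 85.4 -33.2  61.8]
 [176.8  33.  131. ]]
```

View pics/x2.png

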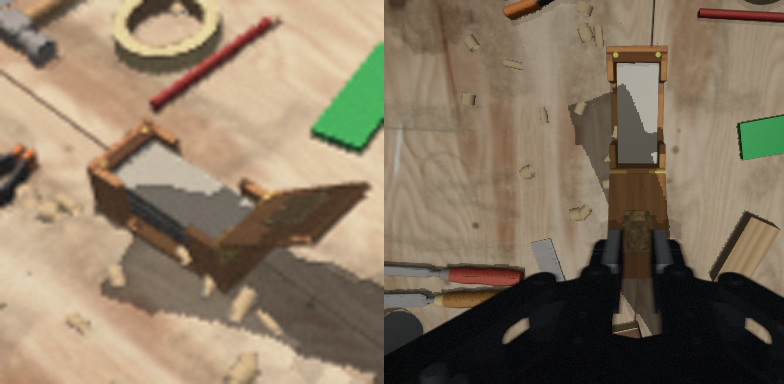

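All three stones lie flat in the box: scene crop (185,185), wrist (1020-type crop) (635,110), pile within the walls, lid open at 2.475 rad by slope. The bystanders are untouched. Now the lid: shut fingers tilted 30° hook behind its free edge, box (178,131) mm.

```bash
python3 -c "
from h import *
box(208,210,30,0)"
```

```text
shift [-0.5045  0.0011  0.2923] turn [-0.0013 -0.1659 -0.0017]
```

send_rows:
  rows:
    - [-0.08,0,-0.03,0,-0.04,0]
    - [-0.08,0,0,0,-0.05,0]
    - [-0.1,0,0,0,-0.05,0]
    - [-0.1,0,0,0,-0.03,0]
    - [0,0,0,0,0,0]

```text
t: 15.65
eef_pos: [0.3512, 0.1638, 0.3343]
orientation: [3.14, 0.562, 0.048]
ft_force: [-0.0, -0.5, -0.0]
grip_width: 0.0003
```

```bash
python3 -c "
from h import *
st();where(0);box(208,190,30,0);box(208,120,30,0)"
```

```text
t 15.65 p [0.3512 0.1638 0.3343] rpy [3.1402 0.5619 0.0483] F [-0.  -0.5 -0. ] w 0.0003 q [-0.39  0.53 -0.02  1.72 -0.18  1.43 -1.85]
t 15.65 Cx 161.0 Cy(world left) -1.6 Cz 326.3 tilt 32.20 yaw -0.53 roll 0.07 F [-0.  -0.5 -0. ] w 0.0003
shift [ 0.1094 -0.0043  0.4681] turn [-0.0011  0.0122 -0.0025]
shift [ 0.2337 -0.0046  0.6655] turn [-0.0011  0.0122 -0.0025]
```

send_rows:
  rows:
    - [0,-0.004,0.15,-0.001,0.01,-0.0025]
    - [0.02,0,0.15,0,0,0]
    - [0.05,0,0.12,0,0,0]
    - [0.04,0,0.06,0,0,0]
    - [0,0,0,0,0,0]

```text
t: 16.27
eef_pos: [0.3107, 0.1625, 0.1854]
orientation: [3.141, 0.517, 0.056]
ft_force: [-0.4, 0.4, 0.8]
grip_width: -0.0003
```

```bash
python3 -c "
from h import *
st();where(0);box(210,118,30,0)"
```

```text
t 16.27 p [0.3107 0.1625 0.1854] rpy [3.1412 0.5174 0.0561] F [-0.4  0.4  0.8] w -0.0003 q [-0.41  0.68 -0.05  2.01 -0.2   0.95 -1.81]
t 16.27 Cx 201.5 Cy(world left) -0.5 Cz 177.4 tilt 29.64 yaw -0.09 roll 0.02 F [-0.4  0.4  0.8] w -0.0003
shift [ 0.0733 -0.0016  0.1863] turn [-0.0001 -0.002  -0.0004]
```

send_rows:
  rows:
    - [0.01,0,0.07,0,-0.002,0]
    - [0.025,0,0.07,0,0,0]
    - [0.03,0,0.04,0,0,0]
    - [0,0,0,0,0,0]

```text
t: 16.77
eef_pos: [0.3052, 0.163, 0.1279]
orientation: [-3.14, 0.514, 0.056]
ft_force: [-0.3, 0.6, 0.6]
grip_width: 0.0002
```

```bash
python3 -c "
from h import *
st();where(0);box(195,120,30,0);box(170,140,30,0)"
```

```text
t 16.77 p [0.3052 0.163  0.1279] rpy [-3.14    0.5142  0.0562] F [-0.3  0.6  0.6] w 0.0002 q [-0.4   0.78 -0.06  2.06 -0.21  0.79 -1.79]
t 16.77 Cx 206.9 Cy(world left) 0.3 Cz 119.9 tilt 29.46 yaw -0.08 roll -0.08 F [-0.3  0.6  0.6] w 0.0002
shift [ 0.0344  0.0009 -0.0198] turn [-0.0007 -0.003  -0.0004]
shift [ 0.0742  0.0007 -0.1189] turn [-0.0007 -0.003  -0.0004]
```

send_rows:
  rows:
    - [0.03,0,-0.02,0,-0.003,0]
    - [0.015,0,-0.035,0,0,0]
    - [0.012,0,-0.04,0,0,0]
    - [0.012,0,-0.045,0,0,0]

```text
t: 17.27
eef_pos: [0.3396, 0.1647, 0.1583]
orientation: [-3.141, 0.536, 0.058]
ft_force: [-1.4, -0.6, -0.6]
grip_width: -0.0001
```

```bash
cat >> h.py <<'E'
def lid():
    d=snap('top'); u=np.array([np.cos(YB),np.sin(YB),0]);v=np.array([-u[1],u[0],0])
    P=cloud(d)-[.5118,.1746,.008]; Q=np.stack([-(P@u),P@v,P[...,2]],-1)*1e3; im=d['image'].astype(int)
    m=(d['range_z']>0)&(abs(Q[...,1])<33)&(im[...,0]-im[...,2]>25)&(Q[...,2]>40)&(Q[...,2]<200)&(Q[...,0]<190)&(Q[...,0]>-60)
    k=Q[m]; r=np.hypot(k[:,0]-75,k[:,2]-50.5); k=k[(r>40)&(r<138)]; a=np.degrees(np.arctan2(k[:,2]-50.5,75-k[:,0]))
    print('lid pts',len(k),'angles',np.percentile(a,[5,50,95]).round(1) if len(k) else '')
E
python3 -c "
from h import *
st();where(0);lid();box(170,147,30,0);box(140,163,30,0)"
```

```text
t 17.27 p [0.3396 0.1647 0.1583] rpy [-3.1409  0.5365  0.0581] F [-1.4 -0.6 -0.6] w -0.0001 q [-0.39  0.76 -0.04  1.93 -0.19  0.96 -1.79]
t 17.27 Cx 172.5 Cy(world left) 0.1 Cz 150.3 tilt 30.74 yaw 0.03 roll -0.03 F [-1.4 -0.6 -0.6] w -0.0001
lid pts 23 angles [ -4.3  -1.8 130.1]
shift [0.0099 0.0005 0.0105] turn [-0.0004  0.0034  0.    ]
shift [ 0.0688  0.0004 -0.0863] turn [-0.0004  0.0034  0.    ]
```

send_rows:
  rows:
    - [0.02,0,-0.01,0,0.003,0]
    - [0.018,0,-0.022,0,0,0]
    - [0.018,0,-0.025,0,0,0]
    - [0.018,0,-0.025,0,0,0]

```text
t: 17.82
eef_pos: [0.3624, 0.166, 0.174]
orientation: [3.142, 0.548, 0.061]
ft_force: [-5.1, 0.5, 4.1]
grip_width: -0.0002
```

```bash
python3 -c "
from h import *
st();where(0);lid();box(106,168,30,0);box(72,166,30,0)
d=snap('wrist');a=snap('scene');np.save('l.npy',[d,a])"
```

```text
t 17.82 p [0.3624 0.166  0.174 ] rpy [3.1415 0.5482 0.0606] F [-5.1  0.5  4.1] w -0.0002 q [-0.38  0.76 -0.03  1.85 -0.18  1.06 -1.79]
t 17.82 Cx 149.6 Cy(world left) 0.0 Cz 166.0 tilt 31.41 yaw 0.17 roll 0.00 F [-5.1  0.5  4.1] w -0.0002
lid pts 21 angles [ -3.6  -1.3 117.8]
shift [ 0.1179  0.0006 -0.0783] turn [0.0004 0.0074 0.0007]
shift [ 0.2182  0.0009 -0.1315] turn [0.0004 0.0074 0.0007]
```

send_rows:
  rows:
    - [0.03,0,-0.005,0,0.007,0]
    - [0.03,0,-0.01,0,0,0]
    - [0.03,0,-0.015,0,0,0]
    - [0.03,0,-0.02,0,0,0]

```text
t: 18.48
eef_pos: [0.3776, 0.1669, 0.1809]
orientation: [3.139, 0.586, 0.065]
ft_force: [-8.5, -1.7, 17.2]
grip_width: 0.0
```

```bash
python3 -c "
from h import *
st();where(0);lid();box(72,164,30,0)"
```

```text
t 18.48 p [0.3776 0.1669 0.1809] rpy [3.1393 0.5857 0.0652] F [-8.5 -1.7 17.2] w 0.0000 q [-0.37  0.78 -0.03  1.77 -0.17  1.15 -1.79]
t 18.48 Cx 134.4 Cy(world left) 0.0 Cz 172.9 tilt 33.56 yaw 0.43 roll 0.11 F [-8.5 -1.7 17.2] w 0.0000
lid pts 20 angles [ -3.6  -1.2 111. ]
shift [ 0.1871  0.0017 -0.0871] turn [0.0018 0.0195 0.002 ]
```

The lid edge is hooked but sits too near the fingertip, and friction is pushing the tool up. I back off, go deeper and re-push along the edge's arc.

send_rows:
  rows:
    - [-0.05,0,0.0,0,0.01,0]
    - [-0.01,0,0.03,0,0.01,0.002]
    - [0.02,0,0.05,0,0,0]
    - [0,0,0,0,0,0]

```text
t: 19.02
eef_pos: [0.3662, 0.1665, 0.1663]
orientation: [3.139, 0.499, 0.056]
ft_force: [-0.3, -0.5, -0.5]
grip_width: 0.0001
```

```bash
python3 -c "
from h import *
st();where(0);lid();box(146,154,30,0);box(106,170,30,0)"
```

```text
t 19.02 p [0.3662 0.1665 0.1663] rpy [3.1387 0.499  0.056 ] F [-0.3 -0.5 -0.5] w 0.0001 q [-0.39  0.75 -0.03  1.88 -0.18  0.99 -1.8 ]
t 19.02 Cx 145.8 Cy(world left) 0.3 Cz 158.3 tilt 28.59 yaw -0.09 roll 0.15 F [-0.3 -0.5 -0.5] w 0.0001
lid pts 17 angles [-3.7 -1.9 -0.2]
shift [0.0059 0.0014 0.0148] turn [ 0.0005 -0.0081 -0.0005]
shift [ 0.0975  0.0015 -0.0958] turn [ 0.0005 -0.0081 -0.0005]
```

send_rows:
  rows:
    - [0.023,0,-0.022,0,-0.006,0]
    - [0.024,0,-0.024,0,0,0]
    - [0.025,0,-0.022,0,0,0]
    - [0.026,0,-0.02,0,0,0]

```text
t: 19.58
eef_pos: [0.4075, 0.1691, 0.1772]
orientation: [3.14, 0.516, 0.056]
ft_force: [-0.9, 0.5, -0.1]
grip_width: 0.0002
```

```bash
python3 -c "
from h import *
st();where(0);lid();box(72,168,30,0)"
```

```text
t 19.57 p [0.4075 0.1691 0.1772] rpy [3.1396 0.5162 0.0561] F [-0.9  0.5 -0.1] w 0.0002 q [-0.37  0.78 -0.02  1.74 -0.16  1.12 -1.79]
t 19.57 Cx 104.4 Cy(world left) 0.5 Cz 169.2 tilt 29.58 yaw -0.09 roll 0.10 F [-0.9  0.5 -0.1] w 0.0002
lid pts 21 angles [-3.7 -2.3 96.6]
shift [ 0.091   0.0017 -0.047 ] turn [ 0.0002 -0.0031 -0.0006]
```

send_rows:
  rows:
    - [0.03,0,-0.016,0,-0.003,0]
    - [0.03,0,-0.016,0,0,0]
    - [0.032,0,-0.014,0,0,0]
    - [0.036,0,-0.008,0,0,0]
    - [0.036,0,-0.006,0,0,0]

```text
t: 20.25
eef_pos: [0.4641, 0.1724, 0.168]
orientation: [3.14, 0.522, 0.056]
ft_force: [-0.3, -0.4, 1.1]
grip_width: -0.0001
```

```bash
python3 -c "
from h import *
st();where(0);lid();box(29.5,151,30,0);box(8.5,135,30,0)"
```

```text
t 20.25 p [0.4641 0.1724 0.168 ] rpy [3.14   0.5217 0.0556] F [-0.3 -0.4  1.1] w -0.0001 q [-0.35  0.86 -0.01  1.56 -0.15  1.23 -1.78]
t 20.25 Cx 47.8 Cy(world left) 0.5 Cz 160.0 tilt 29.89 yaw -0.11 roll 0.08 F [-0.3 -0.4  1.1] w -0.0001
lid pts 64 angles [-1.3 69.7 72.8]
shift [ 0.0626  0.0013 -0.0041] turn [ 0.0001 -0.0012 -0.0007]
shift [0.1498 0.0011 0.0074] turn [ 0.0001 -0.0012 -0.0007]
```

send_rows:
  rows:
    - [0.037,0,-0.002,0,0,0]
    - [0.037,0,0.002,0,0,0]
    - [0.037,0,0.004,0,0,0]
    - [0.038,0,0.006,0,0,0]
    - [0.03,0,0.01,0,0,0]

```text
t: 20.92
eef_pos: [0.5118, 0.175, 0.1329]
orientation: [3.14, 0.52, 0.055]
ft_force: [-0.3, -0.0, 1.2]
grip_width: 0.0003
```

```bash
python3 -c "
from h import *
st();where(0);lid();box(-10,113,30,0);box(-22,86,30,0)"
```

```text
t 20.93 p [0.5118 0.175  0.1329] rpy [3.1401 0.5201 0.0552] F [-0.3 -0.   1.2] w 0.0003 q [-0.33  0.96  0.    1.42 -0.14  1.27 -1.77]
t 20.93 Cx -0.0 Cy(world left) 0.4 Cz 124.9 tilt 29.80 yaw -0.14 roll 0.07 F [-0.3 -0.   1.2] w 0.0003
lid pts 75 angles [35.8 39.5 42.4]
shift [0.0457 0.0005 0.0155] turn [ 0.0002 -0.0011 -0.0008]
shift [0.1251 0.0002 0.0738] turn [ 0.0002 -0.0011 -0.0008]
```

send_rows:
  rows:
    - [0.03,0,0.012,0,0,0]
    - [0.03,0,0.016,0,0,0]
    - [0.032,0,0.022,0,0,0]
    - [0.033,0,0.025,0,0,0]

```text
t: 21.48
eef_pos: [0.5344, 0.1761, 0.0915]
orientation: [3.14, 0.521, 0.055]
ft_force: [-0.8, -0.9, 0.6]
grip_width: -0.0
```

```bash
python3 -c "
from h import *
st();where(0);lid();box(-26,60,30,0)"
```

```text
t 21.48 p [0.5344 0.1761 0.0915] rpy [3.1397 0.5207 0.0551] F [-0.8 -0.9  0.6] w -0.0000 q [-0.32  1.04  0.    1.34 -0.14  1.26 -1.76]
t 21.48 Cx -22.7 Cy(world left) 0.2 Cz 83.5 tilt 29.83 yaw -0.14 roll 0.09 F [-0.8 -0.9  0.6] w -0.0000
lid pts 72 angles [10.1 14.6 17.5]
shift [ 0.0461 -0.0005  0.0576] turn [ 0.0003 -0.0007 -0.0008]
```

send_rows:
  rows:
    - [0.014,0,0.018,0,0,0]
    - [0.014,0,0.018,0,0,0]
    - [0.012,0,0.015,0,0,0]
    - [0.01,0,0.014,0,0,0]

```text
t: 22.02
eef_pos: [0.5379, 0.176, 0.0651]
orientation: [3.139, 0.522, 0.055]
ft_force: [0.6, -0.5, 26.4]
grip_width: 0.0001
```

```bash
python3 -c "
from h import *
st();where(0);lid()"
```

```text
t 22.02 p [0.5379 0.176  0.0651] rpy [3.1393 0.5222 0.0546] F [ 0.6 -0.5 26.4] w 0.0001 q [-0.32  1.08  0.    1.33 -0.14  1.24 -1.76]
t 22.02 Cx -26.2 Cy(world left) -0.1 Cz 57.1 tilt 29.92 yaw -0.17 roll 0.11 F [ 0.6 -0.5 26.4] w 0.0001
lid pts 52 angles [-2.7  0.9  4. ]
```

The lid has landed: 26 N pushing back, about 0°. I retreat and check.

send_rows:
  rows:
    - [0,0,-0.05,0,0,0]
    - [0,0,-0.15,0,0,0]
    - [0,0,-0.2,0,0,0]
    - [0,0,-0.2,0,0,0]
    - [0,0,-0.1,0,0,0]

```text
t: 22.7
eef_pos: [0.6435, 0.1821, 0.2507]
orientation: [3.138, 0.527, 0.055]
ft_force: [-0.2, 0.1, -0.8]
grip_width: 0.0001
```

send_rows:
  rows:
    - [-0.15,0,0,0,0.05,0]
    - [-0.1,0,0,0,0.05,0]
    - [0,0,0,0,0.05,0]
    - [0,0,0,0,0,0]

```text
t: 23.2
eef_pos: [0.5938, 0.1819, 0.2707]
orientation: [3.138, 0.088, 0.056]
ft_force: [0.0, 1.1, -1.1]
grip_width: 0.0004
```

```bash
python3 - <<'E'
from h import *
st(); lid(); d=snap('wrist'); u=np.array([np.cos(YB),np.sin(YB),0]);v=np.array([-u[1],u[0],0])
P=cloud(d)-[.5118,.1746,.008]; Q=np.stack([-(P@u),P@v,P[...,2]],-1)*1e3
k=Q[(d['range_z']>0)&(Q[...,0]>-52)&(Q[...,0]<65)&(abs(Q[...,1])<33)&(Q[...,2]>35)&(Q[...,2]<75)]
f=np.polyfit(k[:,0],k[:,2],1);print('lid top slope rad',f[0],'z at edge %.1f hinge %.1f'%(np.polyval(f,-56),np.polyval(f,65)),len(k),k[:,0].min(),k[:,0].max())
a=snap('scene');t=snap('top')
A=cv2.resize(a['image'][140:290,110:330],(440,300));save('x3.png',np.hstack([A,cv2.resize(d['image'],(360,270))[0:300] if 0 else cv2.resize(d['image'],(360,300))]))
# bystanders: compare with start
q=np.load('s.npz',allow_pickle=True)['b'].item()
df=np.abs(q['image'].astype(int)-t['image']).max(2)>40; print('tape/pencil changed px',df[95:140,205:260].sum(),'block',df[172:202,350:372].sum(),'clamp',df[115:145,135:180].sum())
E
```

```text
t 23.20 p [0.5938 0.1819 0.2707] rpy [3.138  0.0882 0.0559] F [ 0.   1.1 -1.1] w 0.0004 q [-0.39  0.68  0.06  1.45 -0.07  1.1  -1.83]
lid pts 560 angles [-3.   1.2  5.1]
lid top slope rad -0.023897985078352748 z at edge 54.5 hinge 51.6 3049 -51.99808436898353 32.7661335228265
tape/pencil changed px 0 block 0 clamp 1107
```

View pics/x3.png

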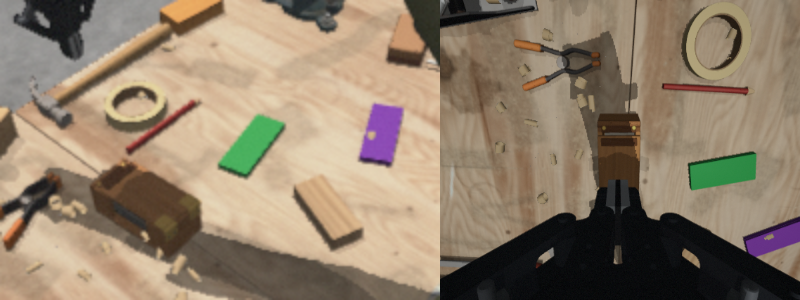

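The lid is shut in both views (scene crop (145,200), wrist (618,150)), but the slope reads 0.024 rad with the finger in part of the view. I move aside for a clean reading.

send_rows:
  rows:
    - [-0.08,0.15,0,0,0.028,0]
    - [-0.08,0.15,0,0,0,0]
    - [-0.08,0.1,0,0,0,0]
    - [0,0,0,0,0,0]
    - [0,0,0,0,0,0]

```text
t: 24.02
eef_pos: [0.5418, 0.0551, 0.2677]
orientation: [3.138, -0.005, 0.05]
ft_force: [-0.1, 0.4, 0.6]
grip_width: -0.0001
```

```bash
python3 - <<'E'
from h import *
st(); u=np.array([np.cos(YB),np.sin(YB),0]);v=np.array([-u[1],u[0],0])
for n in('wrist','top','scene'):
    d=snap(n);P=cloud(d)-[.5118,.1746,.008]; Q=np.stack([-(P@u),P@v,P[...,2]],-1)*1e3
    k=Q[(d['range_z']>0)&(Q[...,0]>-52)&(Q[...,0]<62)&(abs(Q[...,1])<32)&(Q[...,2]>44)&(Q[...,2]<66)]
    f=np.polyfit(k[:,0],k[:,2],1);print(n,'slope',f[0].round(4),'z edge %.1f hinge %.1f'%(np.polyval(f,-56),np.polyval(f,65)),len(k),k[:,0].min(),k[:,0].max())
    if n=='wrist':
        for x in range(-80,85,10):
            j=Q[(abs(Q[...,0]-x)<5)&(abs(Q[...,1])<30)&(d['range_z']>0)&(Q[...,2]>20)]
            if len(j): print(x,np.percentile(j[:,2],[10,50,90]).round(1),end='; ')
    if n=='top':
        q=np.load('s.npz',allow_pickle=True)['b'].item(); df=np.abs(q['image'].astype(int)-d['image']).max(2)>40; print('tape/pencil',df[95:140,205:260].sum(),'block',df[172:202,350:372].sum(),'clamp',df[115:145,135:180].sum())
E
```

```text
t 24.02 p [0.5418 0.0551 0.2677] rpy [ 3.1378 -0.0045  0.0504] F [-0.1  0.4  0.6] w -0.0001 q [-0.23  0.53  0.06  1.78 -0.04  0.83 -1.67]
wrist slope -0.0132 z edge 54.2 hinge 52.6 5190 -51.935644103320115 61.994641681600775
-80 [23.3 45.  46.4]; -70 [45.2 46.1 47.1]; -60 [35.1 45.9 50.9]; -50 [52.  55.6 56.9]; -40 [52.3 54.  56.5]; -30 [52.1 53.  54. ]; -20 [52.1 53.  54. ]; -10 [52.2 53.1 54.1]; 0 [52.2 53.1 54.2]; 10 [52.1 53.  54.1]; 20 [52.2 53.1 54. ]; 30 [52.2 53.1 53.9]; 40 [52.2 53.1 54. ]; 50 [52.2 53.1 54. ]; 60 [52.4 53.5 54.6]; 70 [52.4 53.5 54.6]; 80 [51.7 53.2 54.2]; top slope -0.1306 z edge 56.5 hinge 40.7 26 -51.79723716880197 -16.273862744897638
tape/pencil 946 block 0 clamp 6
scene slope -0.0057 z edge 54.1 hinge 53.4 653 -50.96680988301894 61.99834890329062
```

The lid is level at 53.1 mm (54 less the camera's 0.9 mm bias) all along. The raised strip at its edge is what skewed the slope. The changed pixels over the tape and pencil are probably the arm in the way: there were none in the clear view before this move. Handing in.

```bash
python3 -c "
from h import *
print(robot.sign_off())"
```

```text
the job is handed in; nothing more can be done
None
```

The three stones are flat in the box and the lid is shut. I handed the job in at about 24 s of the 69 s allowed; no verdict was reported.

- **Lift:** I gripped all three stones and lifted them together. The wrist force then read about 3.6 N, which matches three stones.
- **A slip on the way in:** while I lowered the tilted pile over the box, the bottom stone slid out of the grip and fell flat onto the box floor. I only noticed when the other two stopped 7 mm above it with my fingertips on its edges. I had already tipped those two under the lip and levelled them, so opening the gripper dropped them onto the first stone.
- **Stones after release:** the top of the pile was level (slopes under 0.003 rad) and 36 mm above the floor face once the camera's 0.9 mm bias is added. It lay between the walls, so it fits the tolerances. The order of the stones and the lower stones' exact places were not measured separately after the drop.
- **Lid:** I hooked its edge with the shut fingers and swung it over. The first push jammed by friction (17 N), so I took a deeper hold. It ended with a press of 26 N.
- **Lid level:** the last wrist view shows the board even at 53.1 mm from x = −30 to +50 mm. Whole-lid fits gave 0.006 to 0.013 rad because they include a raised strip at the free edge. The last top-camera fit was mostly blocked by the arm and was not usable.
- **Other things on the bench:** the image comparison showed no change at the tape, pencil and sanding block in a clear view, and none that mattered at the clamp. In the final top view the tape and pencil area differed, most likely because the arm was over it. The robot was touching nothing.

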